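# Clear the sloped inspection stand and load the hubbed flange

### The arm

A 7-joint arm with a two-finger parallel gripper is mounted at the origin on the work surface. World frame = base frame: x ahead of the robot, y to its left, z up, the work surface at z = 0. Lengths are in m, angles in rad, forces in N, time in s.
With the tool pointing down it reaches from about 0.4 to 0.85 m from the base axis. Payload 10.4 kg.
Tool frame: the origin (TCP) lies between the finger pads; the fingertips stand manip.finger_overhang ahead of it and the grasp point (between the pads) lies 11 mm behind it (manip.finger_overhang is the distance from the TCP to the fingertips, in m); x points along the fingers, z is the direction in which the jaws open and shut, and the axes are right-handed (so a half turn about x gives the same grasp; the last joint's range is limited). The gripper opens to 85 mm and grips with 20 to 120 N. Pads are 22 mm wide; open, the fingers measure 114 mm over their backs; the gripper's body (76 mm by 85 mm) begins 54 mm behind the grasp point. The pads swing forward as they close: fully open they stand 13 mm farther back than shut.
Start: joints at [-1.128, 0.332, -0.065, 1.46, 0.022, 1.35, -0.088], TCP at [0.281, 0.558, 0.239] pointing down, gripper open.
Joint ranges: [-2.6, 2.6], [-0.5, 2.12], [-1.47, 1.34], [0.16, 2.42], [-1.27, 4.41], [0.06, 2.06], [-2.6, 2.6]. Speed limits (rad/s): [2.22, 2.22, 2.79, 2.79, 3.14, 3.14, 3.14].

### API

Orientations are given as a unit quaternion [x, y, z, w].
In Python, from workcell import get_obs, camera, workorder, manip gives the robot as it stands. The module is installed in compiled form; this text tells all that it offers.
- The arm moves only by the tool play_rows, never from a script. Its argument "increments" is text: rows parted by semicolons, each of 4 numbers parted by spaces: the shift along the tool's x, y, z in m, then the turn about the tool's x in rad. A call has 1 to 20 rows; each row shifts and turns the pose as measured when the row begins, along the tool's axes as they then stand; what a row does not reach is not made up. A row lasts 1/10 s, in which the tool goes at most 50 mm and 8.59 degrees, less where a joint would pass 70% of its speed; a pose out of reach is approached as far as the arm can. A call is refused whole if a number of a shift passes 0.05 or a number of a turn 0.15, either way. A call with a gripper value outside its range is refused whole. "hand" is the gripper command: -1 is fully open, 1 is shut, values between are in proportion, set as the call begins (left out, the last holds). The fingers move at their own pace and stop on an object; "squeeze" is the grip in N (left out, the last holds). Time passes only in rows, so rows that do not move let the fingers close. It gives the time, the measured TCP pose, the force and the opening at its end, in the units of the state.
- get_obs(): the state, without advancing time (a new reading comes with each control period).
- camera(name): name is "scene" or "side" or "wrist"; returns a dict with "img" (480x640x3 uint8, blue, green, red), "fov_y" (degrees; the focal length in pixels is half the picture's height over the tangent of half this angle, whatever the lens; pixels are square), "cx", "cy" (the principal point, pixels), "R" (3x3) and "t" (3): a world point X has camera coordinates R X + t; the wrist camera has in their place "tool_from_camera" (4x4, takes a point from camera to tool coordinates, whose origin is the TCP and whose axes are the tool frame's). Camera axes: x right, y down, z forward; pixel columns grow to the right and rows downward; lengths in m; the calibration is good to about 2 mm. A picture is of the moment at which its call begins: read the wrist's pose just before it. There is no depth.
- workorder.hand_in(): hands the job in, once; it reports no verdict.
The state is a dict: "clock": time; "joint_pos": joint angles; "joint_velocities": joint speeds; "tau": joint torques, N m; "position": TCP position; "ee_rot": TCP orientation; "ft_force": force on the tool from outside, world axes, zero at the start; "torque": the same for the moment, N m; "grip_width": opening from 0.0 (shut) to 1.0 (fully open).
Only numpy, scipy, OpenCV 4.12 (cv2) and the standard library are available. Lean on these libraries where they do the work, as an engineer would, in place of code of your own. Each camera call takes 0.05 s, during which the arm holds its last target.

### The job

The steel parallel lying on the sloped inspection stand is done with: put it away in the open drawer of the gauge cabinet and push the drawer fully shut. In its place lay the turned flange that has the tall hub on the stand, hub up, flat on the sloped plate and resting against both of its pins. Set both parts down rather than dropping them, let go, and leave everything else on the bench where it is.

Things in the scene. Friction and masses are not known exactly. Their poses are not given: they have to be found in the camera images.
- plate: Grey plate of the fixed inspection stand, inclined 30 deg, low edge to the table's middle. Origin: the seat, on its upper surface, where the middle of the flange's underside is when its rim touches both pins; 62 mm above the table. x up the slope (plate reaches -54 to +66 mm), y across (130 mm wide), z square out of the surface. A part may stay put on it instead of sliding down to the pins.
- pin_a (a point): One of the two steel pins on the sloped plate, 10 mm in diameter, standing 10 mm out of it: the middle of its foot, at x = -37.7, y = -40 mm of the plate.
- pin_b (a point): The other pin, the same: the middle of its foot, at x = -37.7, y = +40 mm of the plate.
- bar: Steel parallel: bar 140 mm long (y), 28 wide (x), 25 thick (z), 0.4-0.6 kg, dark round holes along its faces. Origin: centre of its underside. At the start it lies flat on the sloped plate, axes parallel to the plate's, its lower long side against both pins (its middle at about x = -18 mm of the plate, up to 12 mm off in y).
- flange: Turned aluminium flange: disc 100 mm in diameter, 12 mm thick, with a round hub 34 mm in diameter rising from its middle to 47 mm above its underside; 0.3-0.46 kg. Origin: centre of its underside; z out through the hub. Starts flat on the table, hub up; of the three loose discs in the middle of the table only this one has a hub.
- disc1: Bystander: flat aluminium disc without a hub, 100 mm in diameter, 12 mm thick, lying on the table. The origin is the centre of its underside.
- disc2: Bystander: another such flat disc without a hub. The origin is the centre of its underside.
- caliper: Bystander: digital caliper lying flat, 200 mm long (its x), up to 12 mm high. The origin is the underside of its beam's middle.
- case: Bystander: closed white plastic gauge case 110 x 60 x 26 mm. The origin is the centre of its underside.
- tin: Bystander: steel tin 56 mm in diameter, 75 mm high, standing. The origin is the centre of its underside.
- pluggauge: Bystander: plug gauge lying on the table, 122 mm long (its y), 20 mm thick. The origin is under its middle, on the table.
- cab_drawer0 (a joint): How far the cabinet's only drawer is open, in m: 0 fully shut, up to 0.18. It opens towards the robot, runs freely (about 1 N of friction) and stays where it is left.
- cab_drawer0_handle (a point): Middle of the drawer's bar handle: level, 120 mm long, 35 mm in front of the drawer's face, 62 mm above the table; moves with the drawer. Axes: x into the cabinet (the way the drawer shuts), y left, z up. The fixed grey cabinet is 260 mm deep, 240 wide, 100 high.
- drawer_floor (a point): Point on the drawer's inner floor, 22 mm above the table, midway between the side walls (198 mm apart, 56 mm deep) and 67 mm behind the inside of the front (its top 88 mm above the table); moves with the drawer; axes as the handle's. At the start it is out in the open: the cabinet's body begins 60 to 90 mm beyond it in x.
Not all that is in view belongs to the job. Of the things that look like the flange, the largest one is meant.

How it is judged:
By the outcome, as a careful person would: the job done as asked, in the order asked, and still so for the second after the job is handed in, with the robot touching nothing.
It also fails if it takes over 72 s, if anything falls off the work surface, if the arm or the gripper's body presses on something with over 40 N, if the wrist force passes 120 N, or if a joint passes its speed limit or range.

## Working session

There is one attempt and no reset: what is moved stays moved. The work goes in short steps, Python scripts to look and compute and a tool call to move; the robot and the scene stay as the last step left them, time stands still between calls to the robot, and variables do not carry over. Pictures are saved under pics/ and viewed, and the job is handed in when it is done.

Besides the shell and the picture viewer there is one more tool, called after "Emit:" by a JSON object that holds its "name" and its "arguments", one argument or row to a line. play_rows: Moves the arm, as the interface text tells. Its arguments: {"type":"object","properties":{"increments":{"type":"string"},"hand":{"type":"number"},"squeeze":{"type":"number"}},"required":["increments"]}

```bash
mkdir -p pics; ls; python3 - <<'E'
from workcell import get_obs,camera,manip
import cv2
o=get_obs()
for k,v in o.items(): print(k,v)
print(manip.finger_overhang,[a for a in dir(manip) if a[0]!='_'])
for n in ["scene","side","wrist"]:
    c=camera(n); cv2.imwrite(f"pics/{n}0.png",c["img"])
    print(n,{k:v for k,v in c.items() if k!="img"})
E
```

```text
pics
clock 0.0
joint_pos [-1.12759203  0.33286899 -0.06471171  1.46095155  0.02161031  1.34989291
 -0.08853479]
joint_velocities [ 0.000554   -0.00124188 -0.00078238  0.00090858  0.00105221 -0.00075191
  0.00158446]
tau [ 1.67853054e-04 -6.25441575e+01  4.92228940e-02 -3.91618180e+01
  1.61839428e-02  9.79283155e-03 -2.63737832e-06]
position [0.28055005 0.55808467 0.23851287]
ee_rot [-0.37138492  0.60231612  0.37081313  0.60148662]
ft_force [-0.37440047  0.45838933  0.25716647]
torque [-0.04194111  0.00738108  0.02121954]
grip_width 1.00183541135979
0.008 ['MotionError', 'finger_overhang']
scene {'fov_y': 53.85234938809761, 'cx': 318.46133476093706, 'cy': 239.4775898851486, 'R': array([[ 0.79846863,  0.60203408,  0.00167993],
       [ 0.4893912 , -0.64744187, -0.58422195],
       [-0.35063386,  0.46730504, -0.8115922 ]]), 't': array([-0.46983623, -0.20685601,  1.10471026])}
side {'fov_y': 57.07295463381928, 'cx': 316.3977370307034, 'cy': 232.06575535405617, 'R': array([[ 0.69776262, -0.71597646,  0.02247299],
       [-0.44371183, -0.45662769, -0.77111021],
       [ 0.56235855,  0.52808036, -0.63630496]]), 't': array([-0.35581345,  0.30599098,  0.59932008])}
wrist {'fov_y': 65.32289610034744, 'cx': 321.12779830396033, 'cy': 241.7874800759204, 'tool_from_camera': array([[ 7.85173472e-04, -3.23193293e-01,  9.46332647e-01,
        -1.34794858e-01],
       [ 2.15573045e-04, -9.46332862e-01, -3.23193546e-01,
         8.39187313e-02],
       [ 9.99999669e-01,  4.57766809e-04, -6.73363696e-04,
         3.30759028e-04],
       [ 0.00000000e+00,  0.00000000e+00,  0.00000000e+00,
         1.00000000e+00]])}
```

View pics/scene0.png

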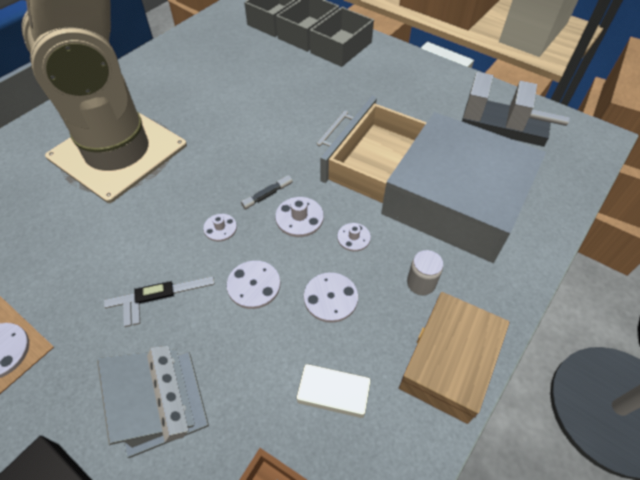

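View pics/side0.png

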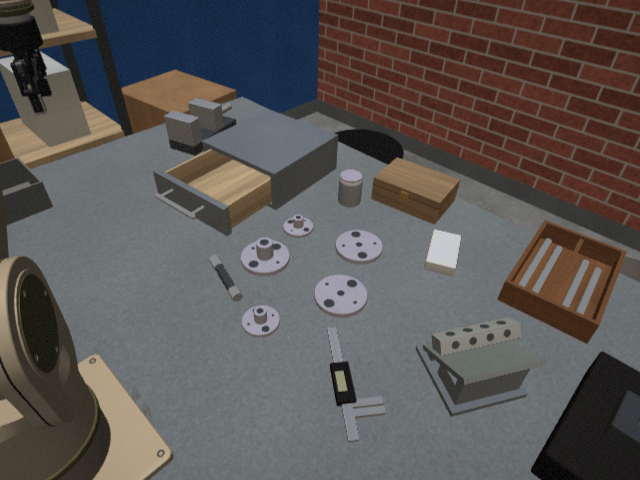

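View pics/wrist0.png

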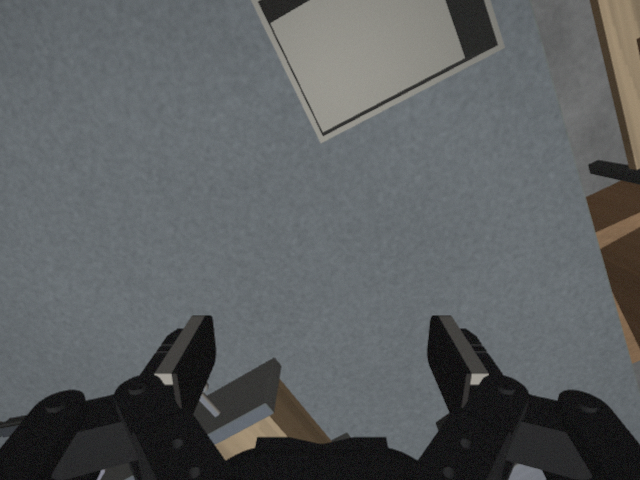

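```bash
cat > h.py <<'E'
import numpy as np,cv2
from workcell import get_obs,camera
from scipy.spatial.transform import Rotation as Ro
def cam(n):
    o=get_obs(); c=camera(n); f=240/np.tan(np.radians(c["fov_y"])/2)
    K=np.array([[f,0,c["cx"]],[0,f,c["cy"]],[0,0,1]])
    if n=="wrist":
        T=np.eye(4);T[:3,:3]=Ro.from_quat(o["ee_rot"]).as_matrix();T[:3,3]=o["position"]
        W=T@c["tool_from_camera"]; R=W[:3,:3].T; t=-R@W[:3,3]
    else: R,t=c["R"],c["t"]
    return c["img"],K,np.array(R),np.array(t)
def ray(K,R,t,u,v):
    d=R.T@np.linalg.inv(K)@np.array([u,v,1.]); return -R.T@t,d/np.linalg.norm(d)
def onz(C,u,v,z):
    o,d=ray(*C[1:],u,v); return o+d*(z-o[2])/d[2]
def tri(C1,p1,C2,p2):
    o1,d1=ray(*C1[1:],*p1);o2,d2=ray(*C2[1:],*p2)
    s=np.linalg.lstsq(np.c_[d1,-d2],o2-o1,rcond=None)[0]
    a,b=o1+d1*s[0],o2+d2*s[1]; return (a+b)/2,np.linalg.norm(a-b)
def proj(C,X):
    p=C[1]@(C[2]@np.asarray(X,float)+C[3]); return p[:2]/p[2]
def crop(img,x,y,w,h,s,fn):
    cv2.imwrite(fn,cv2.resize(img[y:y+h,x:x+w],None,fx=s,fy=s,interpolation=cv2.INTER_CUBIC))
E
python3 - <<'E'
from h import *
s=cam("scene");d=cam("side")
crop(s[0],90,330,130,130,4.5,"pics/s_stand.png")
crop(d[0],410,300,150,120,5,"pics/d_stand.png")
crop(s[0],300,80,150,130,4.5,"pics/s_dr.png")
crop(d[0],140,130,150,120,5,"pics/d_dr.png")
print(onz(s,299,214,.012),onz(d,265,257,.012))
E
```

```text
[0.46204774 0.10053614 0.012     ] [0.45681588 0.09477166 0.012     ]
```

View pics/s_stand.png

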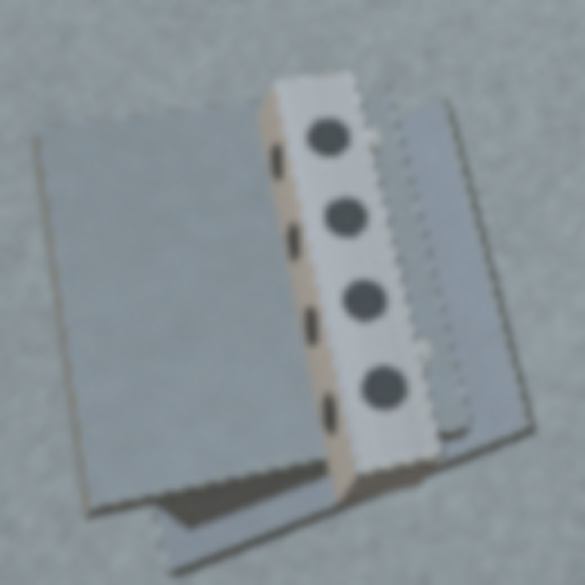

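View pics/d_stand.png

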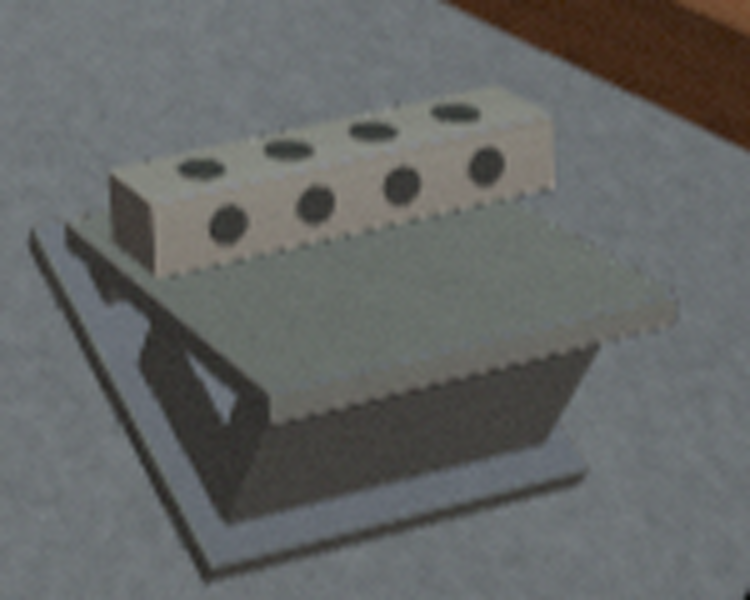

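View pics/s_dr.png

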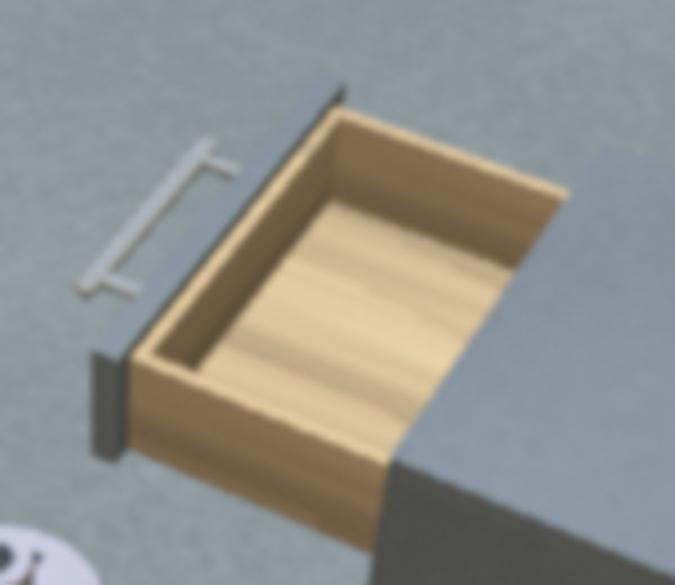

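View pics/d_dr.png

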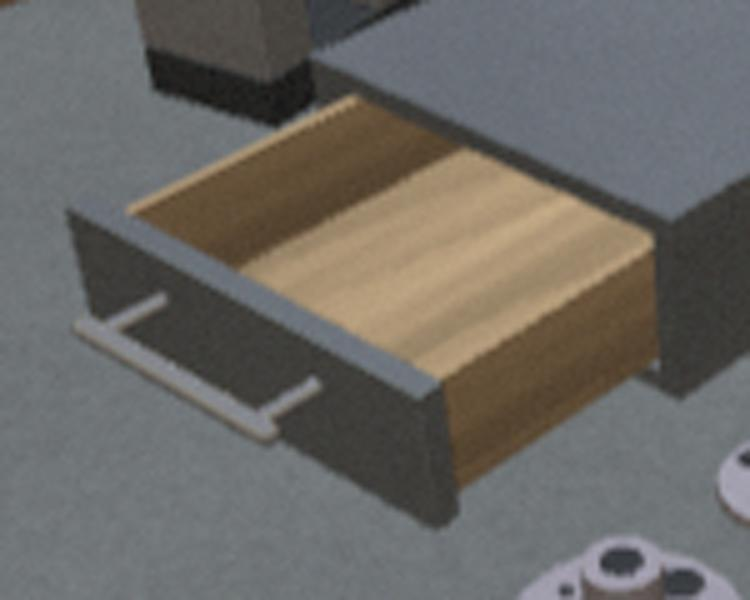

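```bash
cat > m1.py <<'E'
from h import *
s=cam("scene");d=cam("side")
print("campos",-s[2].T@s[3],-d[2].T@d[3])
sh=[(328,137),(346,217),(364,300),(384,388)]; dh=[(202,168),(289,150),(373,131),(456,112)]
def refine(C,p,r,w=0.5):
    g=cv2.cvtColor(C[0],cv2.COLOR_BGR2GRAY).astype(float)
    u,v=p;x0,y0=int(round(u))-r,int(round(v))-r
    P=g[y0:y0+2*r+1,x0:x0+2*r+1]; t=(P.min()+np.percentile(P,80))/2
    W=np.clip(t-P,0,None); yy,xx=np.mgrid[y0:y0+2*r+1,x0:x0+2*r+1]
    return np.array([(W*xx).sum()/W.sum(),(W*yy).sum()/W.sum()])
S=[refine(s,(90+x/4.5,330+y/4.5),6) for x,y in sh]; D=[refine(d,(410+x/5,300+y/5),5) for x,y in dh]
P=[]
for a,b in zip(S,D):
    p,e=tri(s,a,d,b);P.append(p)
    print(a.round(1),b.round(1),p.round(4),round(e,4),onz(s,*a,.0747).round(4),onz(d,*b,.0747).round(4))
def pc(l,c,o,k): return [(o[0]+x/k,o[1]+y/k) for x,y in l]
print("plate corners")
for a,b in zip(pc([(36,135),(88,512)],0,(90,330),4.5),pc([(268,395),(680,303)],0,(410,300),5)):
    print(tri(s,a,d,b))
print("drawer/cab")
names=["front top outer L","front top R(outer, near)","handleL","handleR","cabinet top near corner"]
for n,a,b in zip(names,pc([(340,85),(97,352),(208,142),(85,287),(393,458)],0,(300,80),4.5),pc([(70,208),(428,400),(80,325),(268,432),(672,218)],0,(140,130),5)):
    p,e=tri(s,a,d,b);print(n,p.round(4),round(e,4))
E
python3 m1.py
```

```text
campos [ 0.86373183 -0.36730649  0.7765137 ] [ 0.04701238 -0.43151926  0.6252993 ]
[162.5 360.1] [449.8 333.3] [ 0.506  -0.2909  0.0739] 0.0017 [ 0.5066 -0.2918  0.0747] [ 0.5054 -0.2902  0.0747]
[166.4 377.8] [467.1 329.6] [ 0.5318 -0.3063  0.0739] 0.0018 [ 0.5323 -0.3073  0.0747] [ 0.5311 -0.3056  0.0747]
[170.6 396.3] [484.  325.9] [ 0.5577 -0.3216  0.0738] 0.0019 [ 0.5582 -0.3226  0.0747] [ 0.5569 -0.3208  0.0747]
[175.  415.8] [500.7 322.2] [ 0.5836 -0.337   0.0739] 0.002 [ 0.584  -0.3381  0.0747] [ 0.5828 -0.3362  0.0747]
plate corners
(array([ 0.4372214 , -0.35047559,  0.09161643]), np.float64(0.003350915166617546))
(array([ 0.54730192, -0.41763092,  0.09171033]), np.float64(0.0006679625246086405))
drawer/cab
front top outer L [0.4222 0.4422 0.0731] 0.0015
front top R(outer, near) [0.4451 0.1999 0.0822] 0.0025
handleL [0.3851 0.3765 0.0592] 0.0008
handleR [0.3998 0.2516 0.0601] 0.0001
cabinet top near corner [0.5936 0.2154 0.0968] 0.0003
```

```bash
cat > m2.py <<'E'
from h import *
s=cam("scene");d=cam("side")
for n,C,pts,z in [("cal s",s,[(105,302),(214,281),(130,325)],.006),("cal d",d,[(330,330),(352,438),(384,405)],.006),
  ("small hubs s",s,[(220,226),(354,236)],.006),("small d",d,[(261,320),(298,226)],.006),("plug s",s,[(244,204),(290,180)],.01),
  ("discs s",s,[(253,283),(331,296)],.012),("tin top",s,[(428,262)],.075),("case",s,[(334,390)],.026)]:
    print(n,[onz(C,*p,z).round(3)[:2].tolist() for p in pts])
def ell(C,seed,fn):
    hsv=cv2.cvtColor(C[0],cv2.COLOR_BGR2HSV)
    x,y=seed; crop(C[0],x-45,y-40,90,80,7,fn)
ell(s,(299,214),"pics/s_fl.png");ell(d,(265,256),"pics/d_fl.png")
E
python3 m2.py
```

```text
cal s [[0.304, -0.272], [0.432, -0.12], [0.376, -0.275]]
cal d [[0.42, -0.121], [0.303, -0.271], [0.375, -0.273]]
small hubs s [[0.349, -0.018], [0.583, 0.127]]
small d [[0.349, -0.02], [0.58, 0.126]]
plug s [[0.352, 0.053], [0.386, 0.165]]
discs s [[0.496, -0.081], [0.629, -0.015]]
tin top [[0.745, 0.114]]
case [[0.737, -0.156]]
```

View pics/s_fl.png

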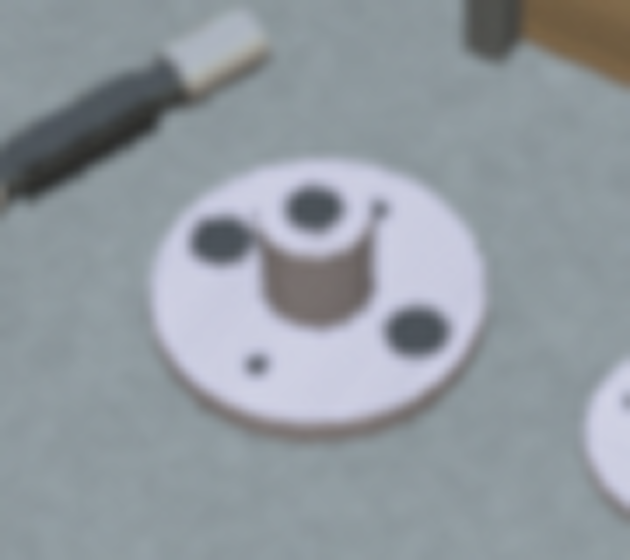

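View pics/d_fl.png

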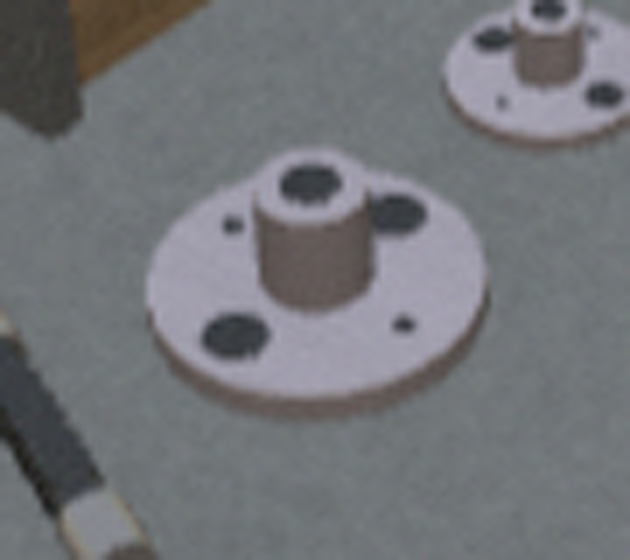

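Emit:
{"name": "play_rows", "arguments": {
  "increments": "0 -0.038 -0.0223 0.07;0 -0.038 -0.0223 0;0 -0.038 -0.0223 0;0 -0.038 -0.0223 0;0 -0.038 -0.0223 0;0 -0.038 -0.0223 0;0 -0.038 -0.0223 0;0 -0.038 -0.0223 0;0 -0.0238 -0.04 0;0 -0.0238 -0.04 0;0 -0.0238 -0.04 0;0 -0.0238 -0.04 0;0 -0.0238 -0.04 0;0 -0.0238 -0.04 0;0 -0.0238 -0.04 0;0 -0.0238 -0.04 0;0 -0.0238 -0.04 0;0 -0.0238 -0.04 0;0 -0.0238 -0.04 0",
  "hand": 1,
  "squeeze": 40
}}

```text
clock: 2.35
position: [0.4591, -0.2865, 0.2386]
ee_rot: [-0.352, 0.609, 0.353, 0.617]
ft_force: [2.4, 0.3, 0.5]
grip_width: 0.002
```

```bash
cat > st.py <<'E'
from h import *
import sys
def go(target,yaw=None):
    o=get_obs();R=Ro.from_quat(o["ee_rot"]).as_matrix()
    y=np.degrees(np.arctan2(R[1,2],R[0,2]))
    d=R.T@(np.array(target)-o["position"])
    print("t",round(o["clock"],2),"pos",np.round(o["position"],4),"yaw",round(y,2),"down",R[:,0].round(3),"F",np.round(o["ft_force"],1),"gw",round(o["grip_width"],3))
    print("tool delta",d.round(4),"norm",np.linalg.norm(d).round(3), "turn", None if yaw is None else round(np.radians(-((yaw-y+90)%180-90)),3))
    print("q",np.round(o["joint_pos"],2))
E
python3 - <<'E'
from st import *
go([.449,-.264,.1],59.3)
w=cam("wrist");cv2.imwrite("pics/w1.png",w[0])
E
```

```text
t 2.35 pos [ 0.4591 -0.2865  0.2386] yaw 59.86 down [ 0.009  0.007 -1.   ] F [2.4 0.3 0.5] gw 0.002
tool delta [0.1387 0.0206 0.0129] norm 0.141 turn 0.01
q [-0.17  0.16  0.73  1.72 -0.12  1.3   1.63]
```

View pics/w1.png

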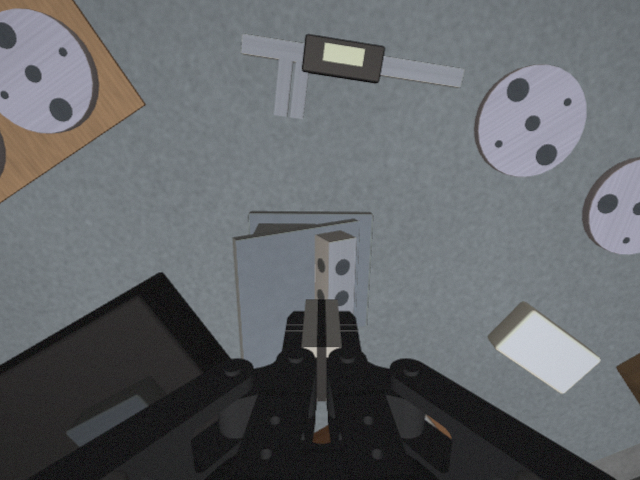

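Emit:
{"name": "play_rows", "arguments": {
  "increments": "0.03 0.0206 0.0129 0.01;0.045 0 0 0;0.045 0 0 0;0.03 0 0 0;0.012 0 0 0;0 0 0 0"
}}

```text
clock: 3.0
position: [0.4472, -0.2773, 0.0736]
ee_rot: [-0.348, 0.613, 0.342, 0.621]
ft_force: [0.0, -0.1, 0.4]
grip_width: -0.002
```

```bash
python3 - <<'E'
from st import *
go([.449,-.264,.072],59.3)
w=cam("wrist");cv2.imwrite("pics/w2.png",w[0])
E
```

```text
t 3.0 pos [ 0.4472 -0.2773  0.0736] yaw 58.39 down [ 0.013 -0.001 -1.   ] F [ 0.  -0.1  0.4] gw -0.002
tool delta [0.0016 0.0054 0.0123] norm 0.014 turn -0.016
q [-0.12  0.32  0.68  1.94 -0.25  0.95  1.7 ]
```

View pics/w2.png

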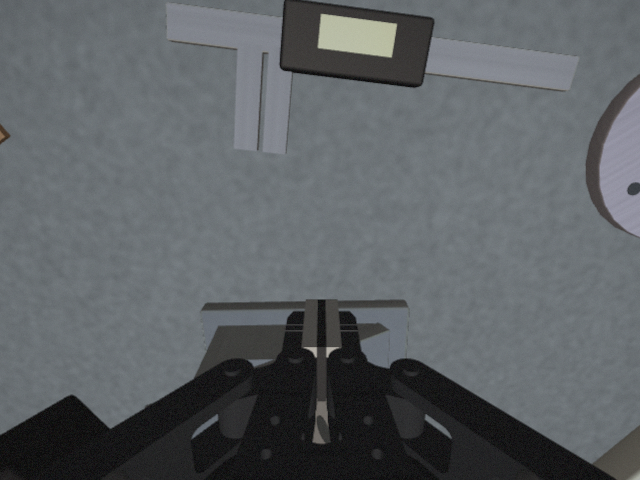

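Emit:
{"name": "play_rows", "arguments": {
  "increments": "0.0016 0.003 0.0123 -0.016;0 -0.015 0 0;0 -0.012 0 0;0 -0.008 0 0;0 -0.006 0 0;0 0 0 0"
}}

```text
clock: 3.65
position: [0.4913, -0.2831, 0.081]
ee_rot: [-0.355, 0.607, 0.348, 0.619]
ft_force: [-1.3, 0.7, -0.6]
grip_width: 0.0
```

```bash
python3 - <<'E'
from st import *
go([.4873,-.2874,.072],59.3)
E
```

```text
t 3.65 pos [ 0.4913 -0.2831  0.081 ] yaw 59.67 down [ 0.02  0.   -1.  ] F [-1.3  0.7 -0.6] gw 0.0
tool delta [ 0.0089  0.0015 -0.0058] norm 0.011 turn 0.007
q [-0.1   0.39  0.66  1.84 -0.29  0.99  1.72]
```

```bash
cat > two.py <<'E'
from h import *
import sys
def two(tag,a=(90,300,200,150),b=(400,270,200,150),k=4):
    s=cam("scene");d=cam("side")
    for C,(x,y,w,h),n in((s,a,"s"),(d,b,"d")): crop(C[0],x,y,w,h,k,f"pics/{n}_{tag}.png")
    return s,d
E
python3 -c "
from two import *
two('push')"
```

```text
(no output)
```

View pics/s_push.png

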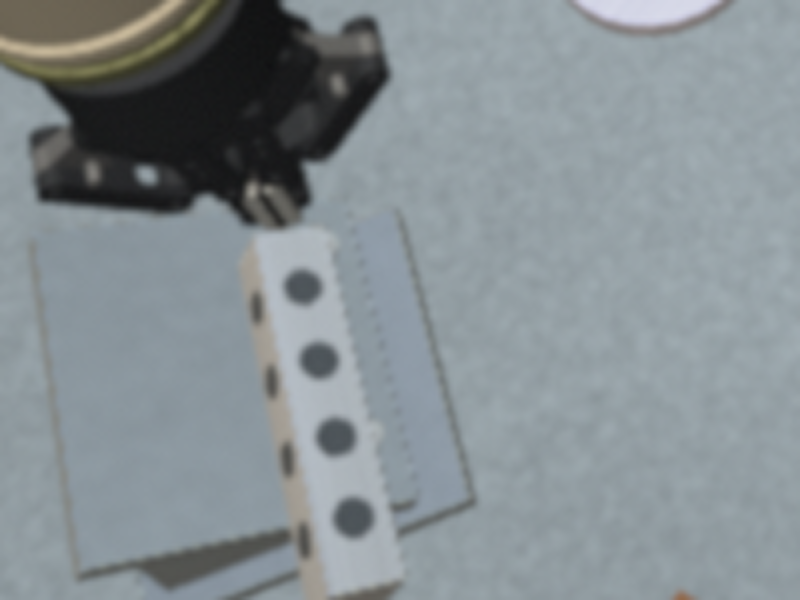

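View pics/d_push.png

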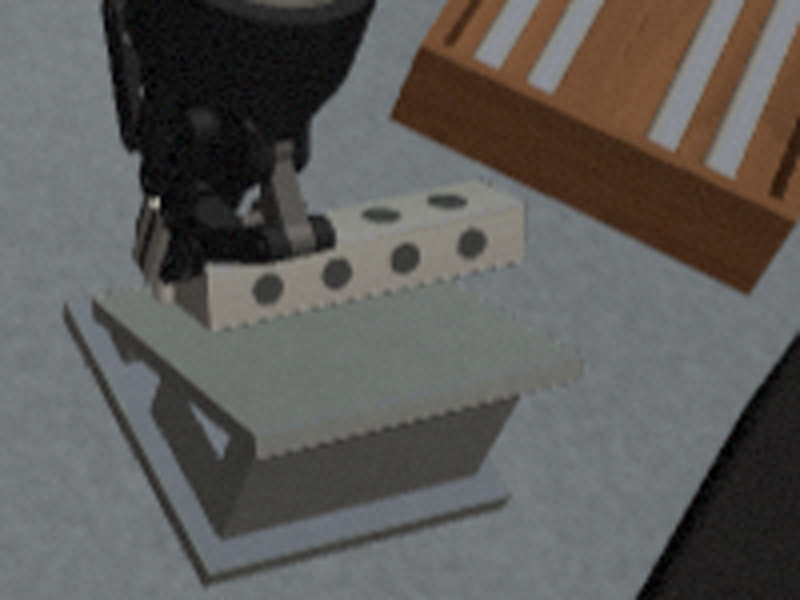

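```bash
cat > holes.py <<'E'
from two import *
from m1 import refine
E
python3 - <<'E' 2>&1 | tail -8
from h import *
def refine(C,p,r):
    g=cv2.cvtColor(C[0],cv2.COLOR_BGR2GRAY).astype(float)
    u,v=p;x0,y0=int(round(u))-r,int(round(v))-r
    P=g[y0:y0+2*r+1,x0:x0+2*r+1]; t=(P.min()+np.percentile(P,80))/2
    W=np.clip(t-P,0,None); yy,xx=np.mgrid[y0:y0+2*r+1,x0:x0+2*r+1]
    return np.array([(W*xx).sum()/W.sum(),(W*yy).sum()/W.sum()])
s=cam("scene");d=cam("side")
seat=np.array([.522,-.3339]);yp=np.array([.86,-.51])
S=[refine(s,(90+x/4,300+y/4),6) for x,y in [(303,287),(319,360),(336,437),(353,518)]]
P=np.array([onz(s,*p,.0744) for p in S]);print(P.round(4))
for p in [(381,216),(447,202)]: print("side",onz(d,*refine(d,(400+p[0]/4,270+p[1]/4),4),.0744).round(4))
m=P.mean(0);print("mean",m,"y_plate",(m[:2]-seat)@yp,"yaw",np.degrees(np.arctan2(P[3,1]-P[0,1],P[3,0]-P[0,0])))
E
```

```text
[[ 0.5231 -0.3018  0.0744]
 [ 0.5489 -0.3171  0.0744]
 [ 0.5747 -0.3324  0.0744]
 [ 0.6005 -0.3478  0.0744]]
side [ 0.5739 -0.3305  0.0744]
side [ 0.5998 -0.3461  0.0744]
mean [ 0.56180132 -0.3247854   0.0744    ] y_plate 0.029580686849424505 yaw -30.734229095439034
```

Emit:
{"name": "play_rows", "arguments": {
  "increments": "0 0.015 0 0;-0.045 0 0 0;-0.045 0 0 0;-0.02 -0.02 0 0;0 -0.04 0 0;0 -0.04 0 0;0 -0.03 0 0;0 0 0 0",
  "hand": -0.5
}}

```text
clock: 4.65
position: [0.593, -0.3398, 0.2009]
ee_rot: [-0.358, 0.603, 0.348, 0.622]
ft_force: [-1.2, 0.1, -0.2]
grip_width: 0.754
```

```bash
python3 - <<'E'
from st import *
go([.605,-.357,.153],59.27)
E
```

```text
t 4.65 pos [ 0.593  -0.3398  0.2009] yaw 59.96 down [ 0.03   0.001 -1.   ] F [-1.2  0.1 -0.2] gw 0.754
tool delta [ 0.0482 -0.0178 -0.0097] norm 0.052 turn 0.012
q [-0.01  0.53  0.68  1.4  -0.36  1.31  1.74]
```

Emit:
{"name": "play_rows", "arguments": {
  "increments": "0.02 -0.0178 -0.0097 0.012;0.028 0 0 0;0 0 0 0;0 0 0 0"
}}

```text
clock: 5.05
position: [0.606, -0.3575, 0.1544]
ee_rot: [-0.355, 0.605, 0.344, 0.625]
ft_force: [-0.4, -0.4, 0.2]
grip_width: 0.75
```

```bash
python3 - <<'E'
from st import *
go([.605,-.357,.053],59.27)
E
```

```text
t 5.05 pos [ 0.606  -0.3575  0.1544] yaw 59.27 down [ 0.033 -0.001 -0.999] F [-0.4 -0.4  0.2] gw 0.75
tool delta [ 0.1013  0.004  -0.0018] norm 0.101 turn 0.0
q [ 0.03  0.61  0.66  1.39 -0.4   1.24  1.76]
```

Emit:
{"name": "play_rows", "arguments": {
  "increments": "0.03 0.002 -0.001 0;0.03 0.002 -0.001 0;0.025 0 0 0;0.012 0 0 0;0 0 0 0;0 0 0 0"
}}

```text
clock: 5.65
position: [0.6087, -0.3574, 0.0665]
ee_rot: [-0.36, 0.601, 0.341, 0.627]
ft_force: [-0.6, -0.5, -0.3]
grip_width: 0.749
```

```bash
python3 - <<'E'
from st import *
go([.605,-.357,.053],59.27)
w=cam("wrist");cv2.imwrite("pics/w3.png",w[0])
from two import *
two('g')
E
```

```text
t 5.65 pos [ 0.6087 -0.3574  0.0665] yaw 59.41 down [ 0.046 -0.005 -0.999] F [-0.6 -0.5 -0.3] gw 0.749
tool delta [ 0.0133  0.0039 -0.0018] norm 0.014 turn 0.002
q [ 0.05  0.68  0.62  1.47 -0.45  1.08  1.8 ]
```

View pics/w3.png

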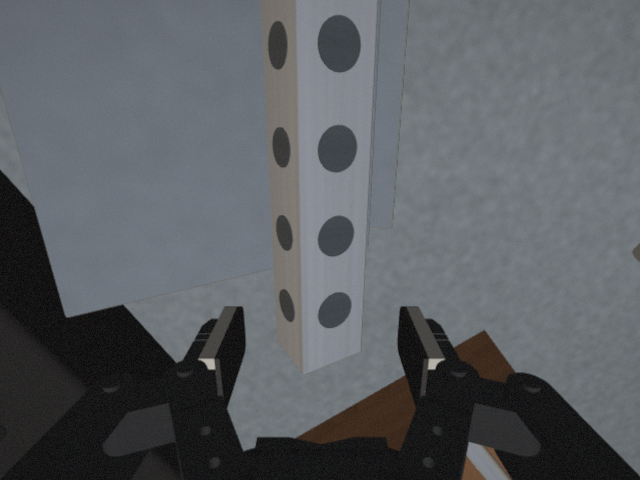

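View pics/d_g.png

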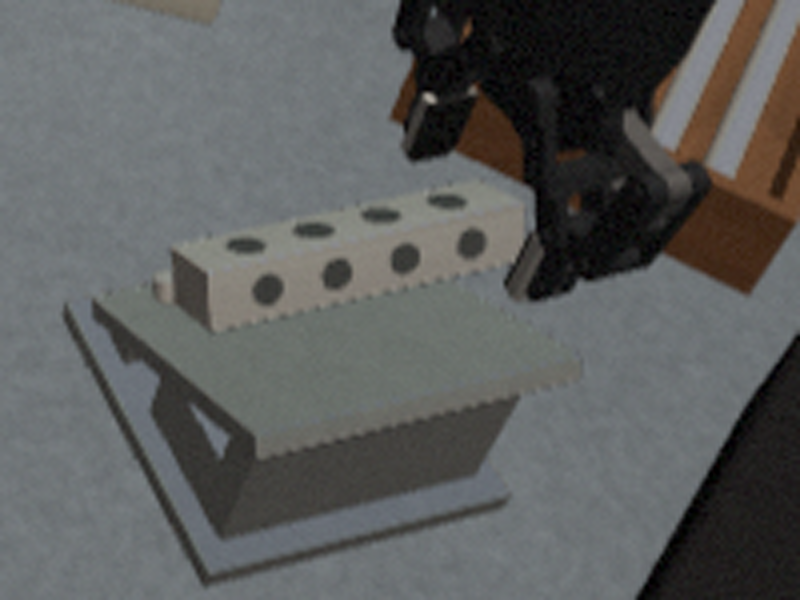

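Emit:
{"name": "play_rows", "arguments": {
  "increments": "0.015 0.0039 -0.0018 0;0 0 0 0;0 0 0 0;0 0 0 0"
}}

```text
clock: 6.2
position: [0.6052, -0.3575, 0.0514]
ee_rot: [-0.36, 0.6, 0.34, 0.628]
ft_force: [0.3, 0.3, 1.1]
grip_width: 0.749
```

```bash
python3 - <<'E'
from st import *
go([.605,-.357,.053],59.27)
w=cam("wrist");cv2.imwrite("pics/w4.png",w[0])
E
```

```text
t 6.2 pos [ 0.6052 -0.3575  0.0514] yaw 59.39 down [ 0.048 -0.006 -0.999] F [0.3 0.3 1.1] gw 0.749
tool delta [-0.0016  0.0004  0.0004] norm 0.002 turn 0.002
q [ 0.06  0.69  0.61  1.49 -0.46  1.05  1.81]
```

View pics/w4.png

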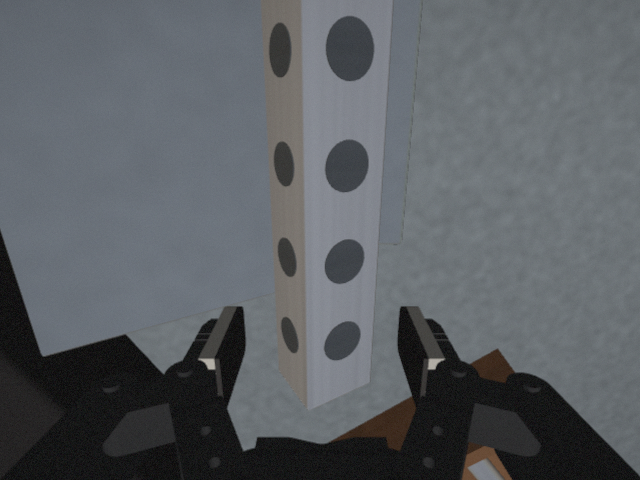

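Emit:
{"name": "play_rows", "arguments": {
  "increments": "0 0 0 0;0 0 0 0;0 0 0 0;0 0 0 0;0 0 0 0;0 0 0 0;0 0 0 0",
  "hand": 1,
  "squeeze": 80
}}

```text
clock: 6.95
position: [0.6061, -0.357, 0.0525]
ee_rot: [-0.36, 0.6, 0.34, 0.628]
ft_force: [0.2, 1.4, 1.6]
grip_width: 0.385
```

```bash
python3 - <<'E'
from st import *
go([.605,-.357,.053],59.27)
w=cam("wrist");cv2.imwrite("pics/w5.png",w[0])
from two import *
two('g2')
E
```

```text
t 6.95 pos [ 0.6061 -0.357   0.0525] yaw 59.44 down [ 0.049 -0.005 -0.999] F [0.2 1.4 1.6] gw 0.385
tool delta [-0.0006  0.001  -0.0005] norm 0.001 turn 0.003
q [ 0.06  0.69  0.61  1.49 -0.46  1.05  1.81]
```

View pics/w5.png

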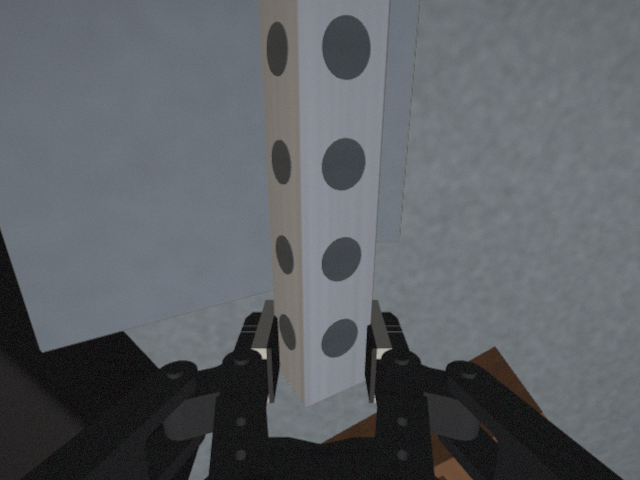

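View pics/d_g2.png

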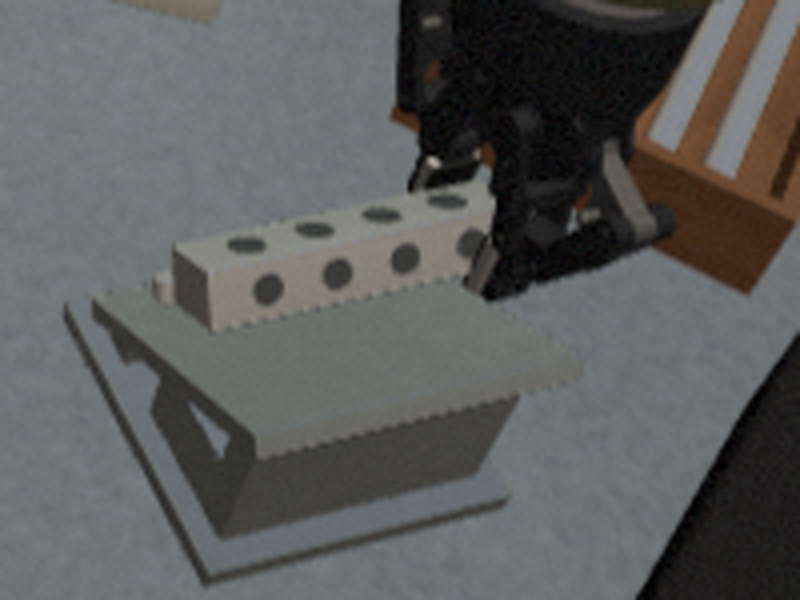

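Emit:
{"name": "play_rows", "arguments": {
  "increments": "0 0 0 0;0 0 0 0;-0.01 0 0 0;-0.01 0 0 0;-0.015 0 0 0;-0.02 0 0 0;-0.02 0 0 0;0 0 0 0",
  "squeeze": 120
}}

```text
clock: 7.9
position: [0.6005, -0.3573, 0.1319]
ee_rot: [-0.36, 0.601, 0.34, 0.628]
ft_force: [-0.1, -0.5, -4.4]
grip_width: 0.373
```

```bash
python3 - <<'E'
from st import *
go([.605,-.357,.2],59.27)
w=cam("wrist");cv2.imwrite("pics/w6.png",w[0])
from two import *
two('g3',(90,260,200,150))
E
```

```text
t 7.9 pos [ 0.6005 -0.3573  0.1319] yaw 59.34 down [ 0.046 -0.006 -0.999] F [-0.1 -0.5 -4.4] gw 0.373
tool delta [-0.0678 -0.0066  0.0038] norm 0.068 turn 0.001
q [ 0.03  0.61  0.65  1.44 -0.41  1.18  1.78]
```

View pics/w6.png

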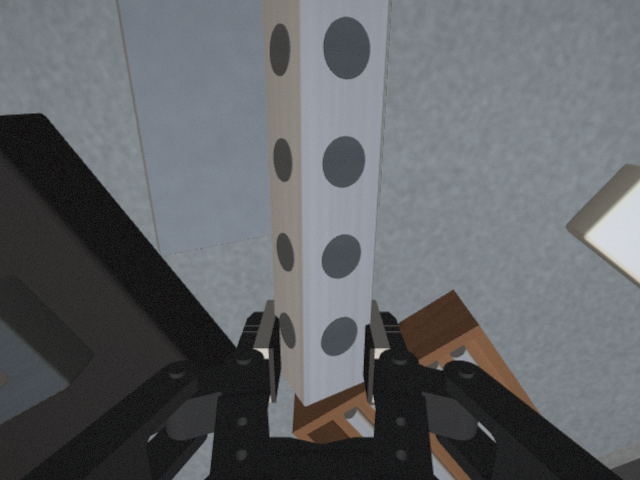

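View pics/d_g3.png

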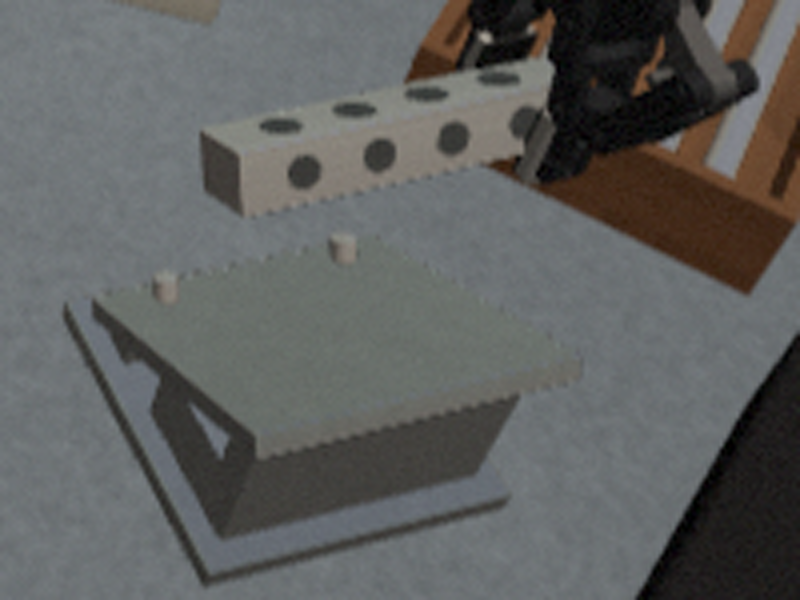

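```bash
python3 - <<'E'
from h import *
s=cam("scene");d=cam("side")
crop(s[0],310,90,130,110,6,"pics/s_dr2.png");crop(d[0],150,140,130,100,6,"pics/d_dr2.png")
E
```

```text
(no output)
```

View pics/s_dr2.png

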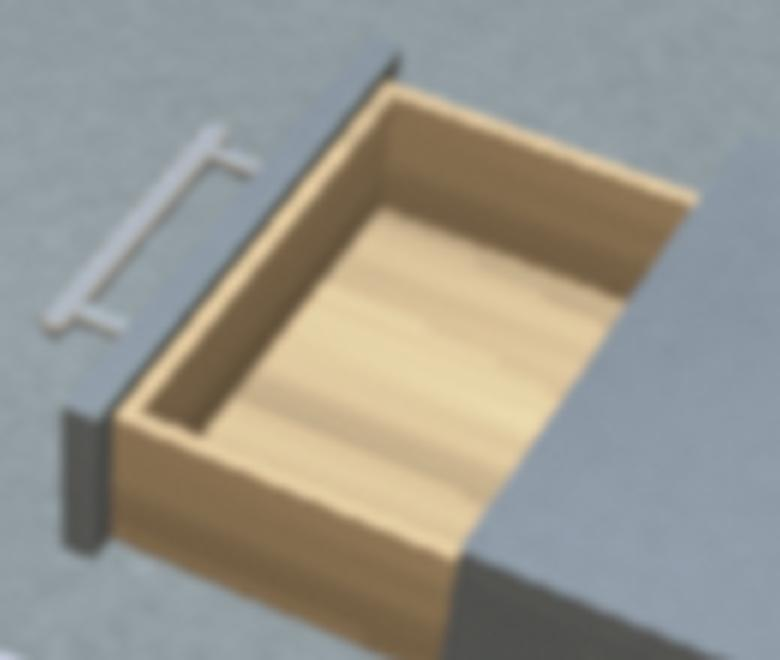

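View pics/d_dr2.png

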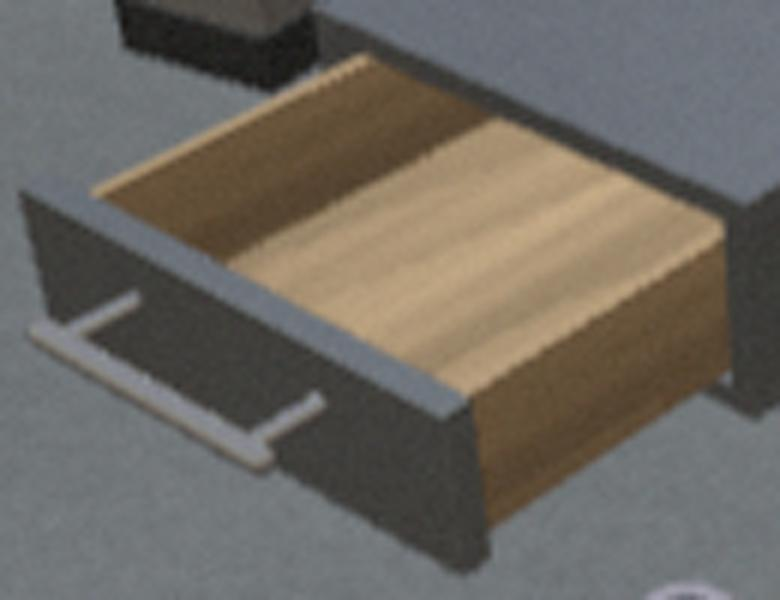

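```bash
python3 - <<'E'
from h import *
s=cam("scene");d=cam("side")
X=np.array([.993,.117]);Y=np.array([-.117,.993])
def p(n,C,o,q,z):
    P=onz(C,o[0]+q[0]/6,o[1]+q[1]/6,z); print(n,P.round(4)[:2],"XY",(P[:2]@X).round(4),(P[:2]@Y).round(4))
so=(310,90);do=(150,140)
p("wall in corner NR floor",s,so,(203,433),.022)
p("wall in corner FL floor",s,so,(383,208),.022)
p("wall in corner NR top",s,so,(150,410),.078)
p("wall in corner FL top",s,so,(402,100),.078)
p("front top outer L",s,so,(385,45),.088)
p("front top outer R",s,so,(68,408),.088)
p("front top inner R",s,so,(103,412),.088)
p("d front top outer L",d,do,(23,192),.088)
p("d front top outer R",d,do,(445,418),.088)
p("d front top inner R",d,do,(470,395),.088)
p("cab top corner R",s,so,(465,550),.1)
p("cab top edge2",s,so,(735,150),.1)
p("d cab top corner R",d,do,(748,200),.1)
p("d floor FL at cab",d,do,(498,118),.022)
p("handle L",s,so,(215,130),.065);p("handle R",s,so,(55,318),.065)
p("d handle L",d,do,(35,328),.065);p("d handle R",d,do,(265,455),.065)
E
```

```text
wall in corner NR floor [0.455  0.2709] XY 0.4835 0.2158
wall in corner FL floor [0.44   0.4162] XY 0.4856 0.3618
wall in corner NR top [0.4643 0.2215] XY 0.4869 0.1657
wall in corner FL top [0.4436 0.414 ] XY 0.4889 0.3592
front top outer L [0.4268 0.4262] XY 0.4736 0.3733
front top outer R [0.4471 0.197 ] XY 0.467 0.1433
front top inner R [0.4578 0.2027] XY 0.4783 0.1477
d front top outer L [0.4112 0.4187] XY 0.4573 0.3677
d front top outer R [0.439  0.1942] XY 0.4586 0.1414
d front top inner R [0.453  0.1989] XY 0.4731 0.1445
cab top corner R [0.595  0.2128] XY 0.6158 0.1417
cab top edge2 [0.5685 0.4388] XY 0.6158 0.3692
d cab top corner R [0.5915 0.2121] XY 0.6122 0.1414
d floor FL at cab [0.6377 0.4349] XY 0.6841 0.3573
handle L [0.3882 0.3701] XY 0.4288 0.3221
handle R [0.4019 0.2497] XY 0.4283 0.201
d handle L [0.3819 0.3688] XY 0.4223 0.3216
d handle R [0.3986 0.2465] XY 0.4247 0.1981
```

Emit:
{"name": "play_rows", "arguments": {
  "increments": "-0.03 0 0 0.05;-0.03 0 0 0.1;-0.01 0 0 0.1;0 0 0 0.1;0 0 0 0.1;0 0 0 0.1;0 0 0 0.1;0 0 0 0.1;0 0 0 0.1;0 0 0 0.06;0 0 0 0"
}}

```text
clock: 9.35
position: [0.5939, -0.3543, 0.1916]
ee_rot: [-0.031, 0.696, 0.031, 0.717]
ft_force: [-0.9, 0.4, -4.4]
grip_width: 0.37
```

```bash
python3 - <<'E'
from st import *
go([.522,.27,.2],6.7)
E
```

```text
t 9.35 pos [ 0.5939 -0.3543  0.1916] yaw 5.06 down [ 0.029  0.001 -1.   ] F [-0.9  0.4 -4.4] gw 0.37
tool delta [-0.01    0.6282 -0.0163] norm 0.628 turn -0.029
q [-0.09  0.62  0.87  1.39 -0.5   1.33  0.88]
```

Emit:
{"name": "play_rows", "arguments": {
  "increments": "-0.001 0.02 -0.001 -0.03;-0.001 0.035 -0.001 0;-0.001 0.045 -0.001 0;-0.001 0.045 -0.001 0;-0.001 0.045 -0.001 0;-0.001 0.045 -0.001 0;-0.001 0.045 -0.001 0;-0.001 0.045 -0.001 0;-0.001 0.045 -0.001 0;-0.001 0.045 -0.001 0;0 0.045 -0.001 0;0 0.045 -0.001 0;0 0.04 -0.001 0;0 0.03 0 0;0 0.02 0 0;0 0.01 0 0;0 0 0 0"
}}

```text
clock: 11.05
position: [0.4916, 0.2629, 0.1931]
ee_rot: [-0.056, 0.697, 0.052, 0.713]
ft_force: [-0.7, 0.0, -4.8]
grip_width: 0.369
```

```bash
python3 - <<'E'
from st import *
go([.522,.27,.15],6.7)
w=cam("wrist");cv2.imwrite("pics/w7.png",w[0])
s=cam("side");cv2.imwrite("pics/d7.png",s[0])
E
```

```text
t 11.05 pos [0.4916 0.2629 0.1931] yaw 8.74 down [ 0.022 -0.004 -1.   ] F [-0.7  0.  -4.8] gw 0.369
tool delta [0.0437 0.0027 0.0302] norm 0.053 turn 0.036
q [-1.26  0.24  0.79  1.76 -0.17  1.2  -0.27]
```

View pics/w7.png

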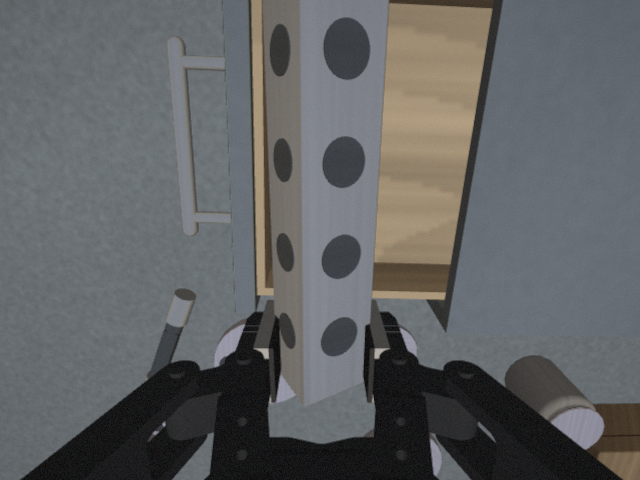

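View pics/d7.png

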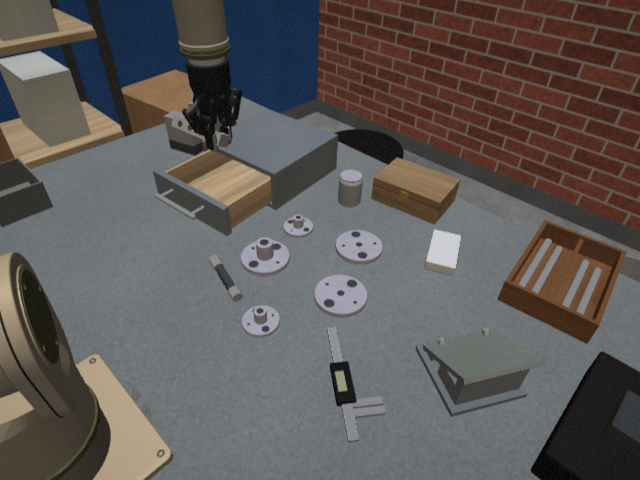

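Emit:
{"name": "play_rows", "arguments": {
  "increments": "0.01 0.0015 0.015 0.036;0.015 0.0015 0.016 0;0.02 0 0 0;0 0 0 0;0 0 0 0"
}}

```text
clock: 11.65
position: [0.5286, 0.2579, 0.1498]
ee_rot: [-0.037, 0.698, 0.033, 0.715]
ft_force: [-0.9, -0.1, -4.1]
grip_width: 0.371
```

```bash
python3 - <<'E'
from st import *
go([.522,.27,.06],6.7)
w=cam("wrist");cv2.imwrite("pics/w8.png",w[0])
E
```

```text
t 11.65 pos [0.5286 0.2579 0.1498] yaw 5.74 down [ 0.025 -0.005 -1.   ] F [-0.9 -0.1 -4.1] gw 0.371
tool delta [ 0.0896  0.0133 -0.0075] norm 0.091 turn -0.017
q [-1.17  0.37  0.78  1.73 -0.27  1.14 -0.22]
```

View pics/w8.png

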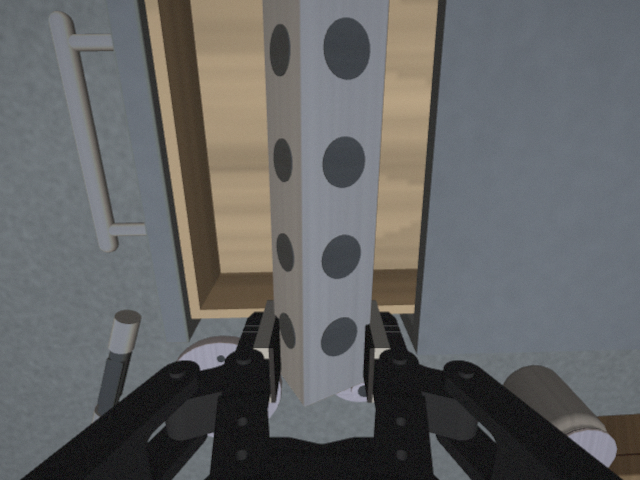

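Emit:
{"name": "play_rows", "arguments": {
  "increments": "0 0.012 -0.008 -0.01;0.01 0.004 0 0;0.02 0 0 0;0.02 0 0 0;0 0 0 0;0 0 0 0"
}}

```text
clock: 12.3
position: [0.5191, 0.2775, 0.1009]
ee_rot: [-0.041, 0.696, 0.04, 0.716]
ft_force: [-0.3, 0.6, -4.6]
grip_width: 0.372
```

```bash
python3 - <<'E'
from st import *
go([.522,.27,.06],6.7)
w=cam("wrist");cv2.imwrite("pics/w9.png",w[0])
for q in [(300,310)]: print(onz(w,*q,.078))
from two import *
two('dr',(310,80,200,150),(130,110,200,150))
E
```

```text
t 12.3 pos [0.5191 0.2775 0.1009] yaw 6.58 down [ 0.028  0.001 -1.   ] F [-0.3  0.6 -4.6] gw 0.372
tool delta [ 0.0409 -0.0077  0.0009] norm 0.042 turn -0.002
q [-1.18  0.43  0.74  1.77 -0.32  1.04 -0.21]
[0.50989766 0.27219442 0.078     ]
```

View pics/w9.png

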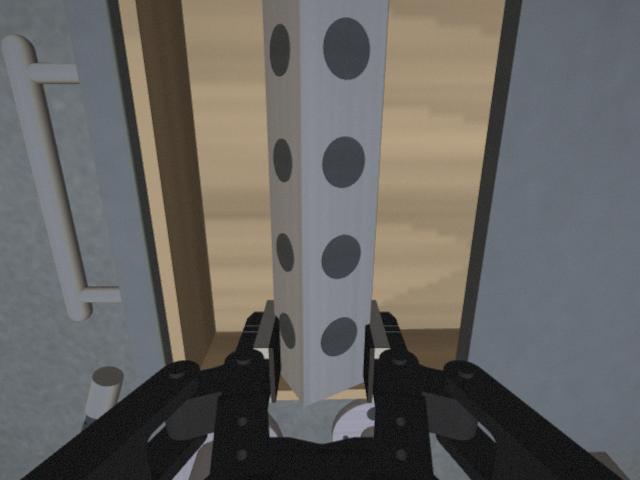

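View pics/s_dr.png

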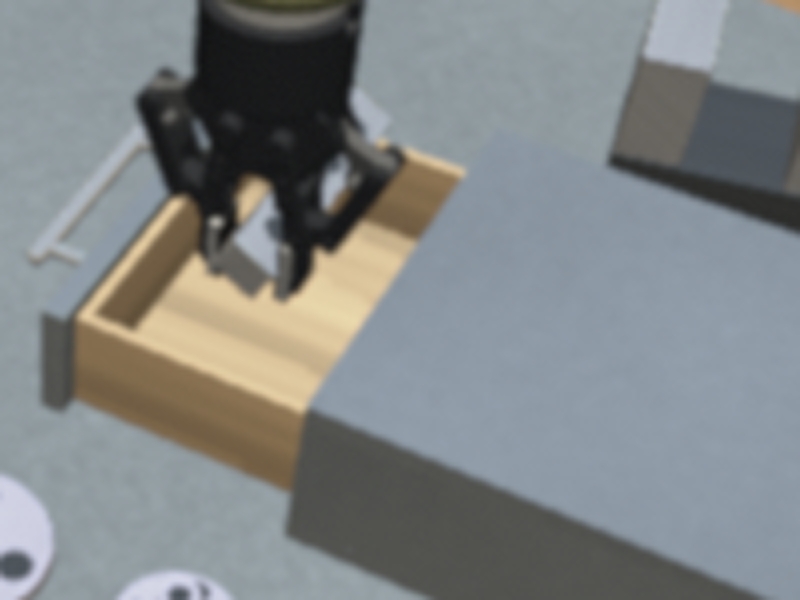

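Emit:
{"name": "play_rows", "arguments": {
  "increments": "0.02 -0.004 0.001 0;0.02 -0.002 0.001 0;0.012 0 0 0;0 0 0 0;0 0 0 0"
}}

```text
clock: 12.95
position: [0.5262, 0.2736, 0.0524]
ee_rot: [-0.039, 0.694, 0.042, 0.718]
ft_force: [-0.5, -0.9, -5.5]
grip_width: 0.369
```

```bash
python3 - <<'E'
from st import *
go([.522,.27,.03],6.7)
w=cam("wrist");cv2.imwrite("pics/w10.png",w[0])
from two import *
two('dr2',(310,80,200,150),(130,110,200,150))
E
```

```text
t 12.95 pos [0.5262 0.2736 0.0524] yaw 6.58 down [ 0.034  0.007 -0.999] F [-0.5 -0.9 -5.5] gw 0.369
tool delta [ 0.0222 -0.0032 -0.0054] norm 0.023 turn -0.002
q [-1.13  0.5   0.7   1.8  -0.38  0.95 -0.15]
```

View pics/s_dr2.png

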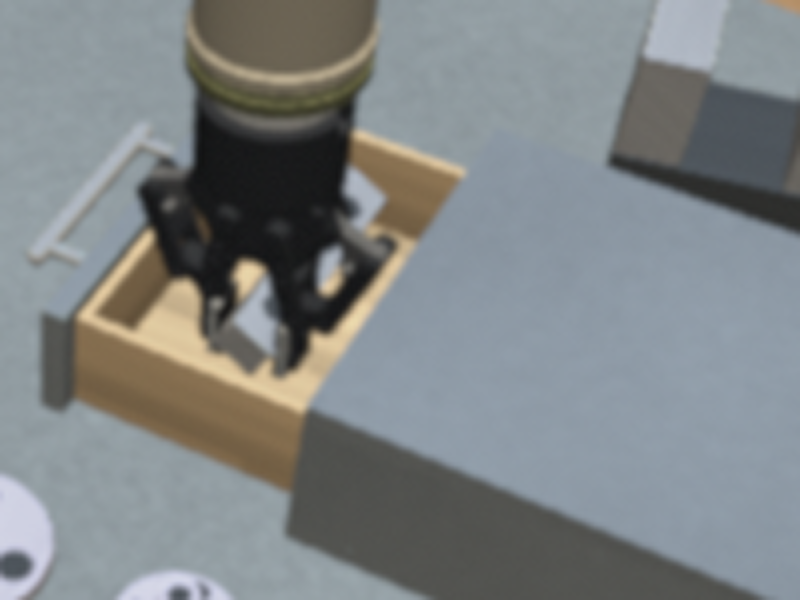

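View pics/w10.png

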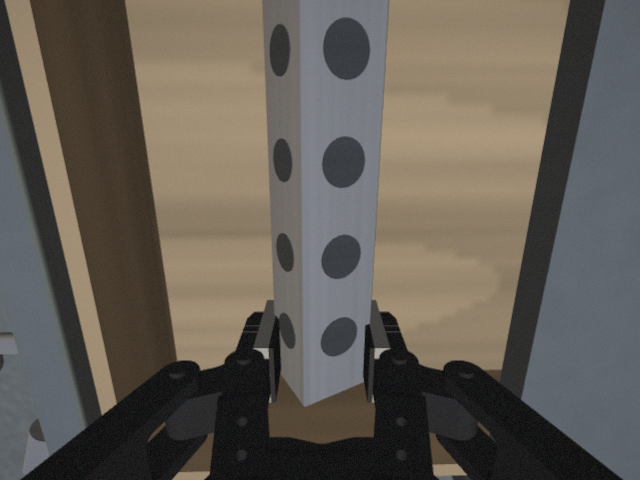

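Emit:
{"name": "play_rows", "arguments": {
  "increments": "0.008 -0.002 -0.005 0;0.006 0 0 0;0.003 0 0 0;0 0 0 0"
}}

```text
clock: 13.5
position: [0.5218, 0.2718, 0.0349]
ee_rot: [-0.039, 0.693, 0.043, 0.718]
ft_force: [0.4, 0.3, -4.5]
grip_width: 0.374
```

Emit:
{"name": "play_rows", "arguments": {
  "increments": "0.003 0 0 0;0.003 0 0 0;0.002 0 0 0"
}}

```text
clock: 13.8
position: [0.526, 0.2724, 0.0304]
ee_rot: [-0.037, 0.691, 0.044, 0.721]
ft_force: [-0.3, -3.2, 19.3]
grip_width: 0.373
```

Emit:
{"name": "play_rows", "arguments": {
  "increments": "0 0 0 0;0 0 0 0;0.001 0 0 0;0.001 0 0 0;0 0 0 0",
  "squeeze": 20
}}

```text
clock: 14.3
position: [0.5287, 0.2727, 0.0309]
ee_rot: [-0.036, 0.69, 0.044, 0.722]
ft_force: [-1.6, -1.2, -2.9]
grip_width: 0.372
```

```bash
python3 - <<'E'
from st import *
go([.522,.27,.03],6.7)
w=cam("wrist");cv2.imwrite("pics/w11.png",w[0])
E
```

```text
t 14.3 pos [0.5287 0.2727 0.0309] yaw 6.51 down [ 0.045  0.014 -0.999] F [-1.6 -1.2 -2.9] gw 0.372
tool delta [ 0.0005 -0.0019 -0.007 ] norm 0.007 turn -0.003
q [-1.11  0.52  0.69  1.82 -0.4   0.89 -0.13]
```

View pics/w11.png

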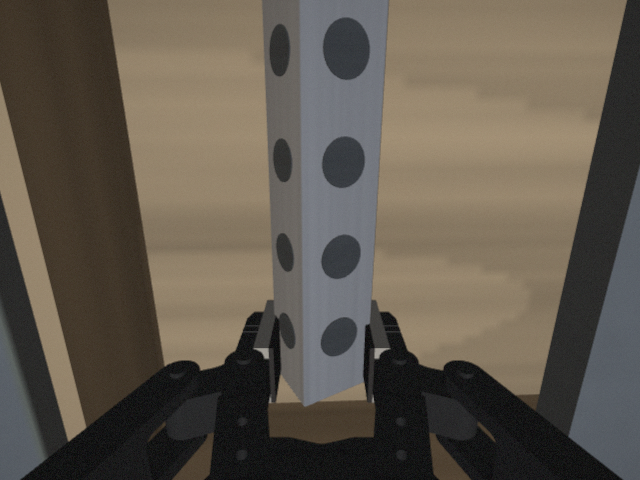

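Emit:
{"name": "play_rows", "arguments": {
  "increments": "0.002 0 -0.001 0;0.003 0 -0.001 0;0.003 0 -0.001 0"
}}

```text
clock: 14.65
position: [0.5291, 0.2729, 0.0303]
ee_rot: [-0.035, 0.688, 0.046, 0.723]
ft_force: [-17.7, -8.8, 43.9]
grip_width: 0.369
```

Emit:
{"name": "play_rows", "arguments": {
  "increments": "0.003 0 -0.002 0;0.003 0 -0.002 0"
}}

```text
clock: 14.85
position: [0.5295, 0.2728, 0.0306]
ee_rot: [-0.033, 0.686, 0.047, 0.725]
ft_force: [-6.5, -5.1, 30.3]
grip_width: 0.367
```

```bash
python3 - <<'E'
from st import *
go([.522,.27,.03],6.7)
w=cam("wrist");cv2.imwrite("pics/w12.png",w[0])
E
```

```text
t 14.85 pos [0.5295 0.2728 0.0306] yaw 6.46 down [ 0.054  0.024 -0.998] F [-6.5 -5.1 30.3] gw 0.367
tool delta [ 0.0001 -0.002  -0.0078] norm 0.008 turn -0.004
q [-1.11  0.52  0.68  1.83 -0.41  0.88 -0.13]
```

View pics/w12.png

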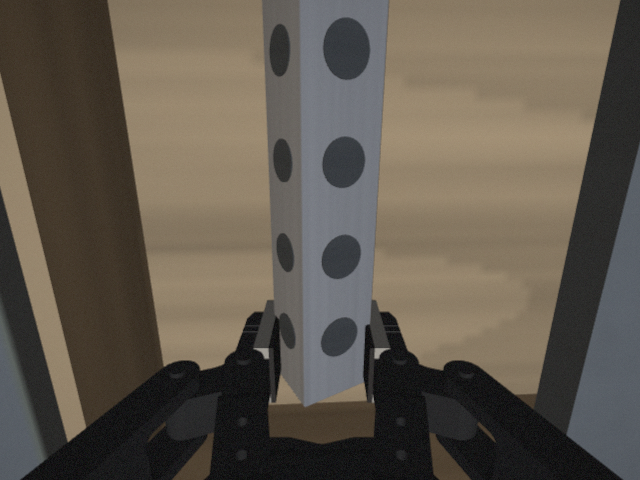

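Emit:
{"name": "play_rows", "arguments": {
  "increments": "-0.001 0 0 0;0 0 0 0",
  "hand": 0.24
}}

```text
clock: 15.1
position: [0.5296, 0.2729, 0.0321]
ee_rot: [-0.032, 0.686, 0.047, 0.725]
ft_force: [0.2, -0.1, -4.2]
grip_width: 0.384
```

Emit:
{"name": "play_rows", "arguments": {
  "increments": "0 0 0 0;0 0 0 0",
  "hand": 0.18
}}

```text
clock: 15.3
position: [0.5288, 0.2728, 0.031]
ee_rot: [-0.032, 0.686, 0.047, 0.725]
ft_force: [0.0, -0.2, -3.0]
grip_width: 0.41
```

Emit:
{"name": "play_rows", "arguments": {
  "increments": "0 0 0 0;0 0 0 0;0 0 0 0",
  "hand": 0.08
}}

```text
clock: 15.6
position: [0.5275, 0.273, 0.0304]
ee_rot: [-0.033, 0.687, 0.047, 0.724]
ft_force: [-2.4, -1.5, 0.7]
grip_width: 0.458
```

```bash
python3 - <<'E'
from st import *
go([.522,.27,.03],6.7)
w=cam("wrist");cv2.imwrite("pics/w13.png",w[0])
E
```

```text
t 15.6 pos [0.5275 0.273  0.0304] yaw 6.46 down [ 0.051  0.024 -0.998] F [-2.4 -1.5  0.7] gw 0.458
tool delta [ 0.0001 -0.0024 -0.0058] norm 0.006 turn -0.004
q [-1.11  0.51  0.68  1.83 -0.41  0.88 -0.13]
```

View pics/w13.png

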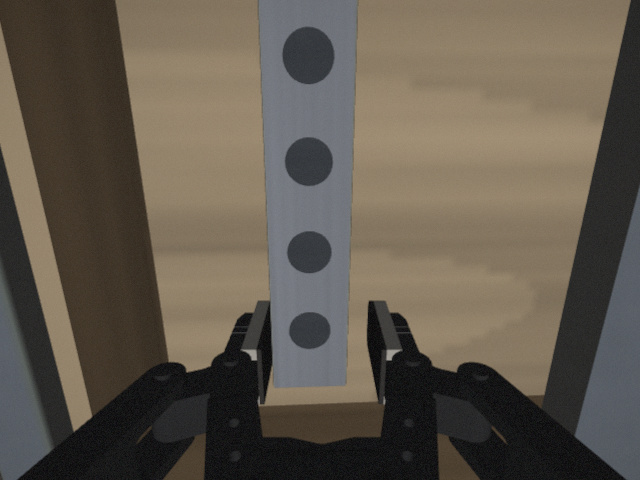

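Emit:
{"name": "play_rows", "arguments": {
  "increments": "0 0 0 0;0 0 0 0;-0.02 0 0 0;-0.04 0 0 0;-0.045 0 0 0;-0.045 0 0 0;0 0 0 0",
  "hand": -0.15
}}

```text
clock: 16.35
position: [0.5189, 0.2697, 0.184]
ee_rot: [-0.033, 0.689, 0.047, 0.723]
ft_force: [0.8, -0.5, 0.0]
grip_width: 0.576
```

```bash
python3 - <<'E'
from st import *
go([.35,.309,.2],6.7)
w=cam("wrist");cv2.imwrite("pics/w14.png",w[0])
from two import *
two('dr3',(300,80,200,150),(130,110,200,150))
E
```

```text
t 16.35 pos [0.5189 0.2697 0.184 ] yaw 6.47 down [ 0.047  0.022 -0.999] F [ 0.8 -0.5  0. ] gw 0.576
tool delta [-0.0232  0.0585 -0.1624] norm 0.174 turn -0.004
q [-1.23  0.3   0.8   1.73 -0.23  1.16 -0.25]
```

View pics/w14.png

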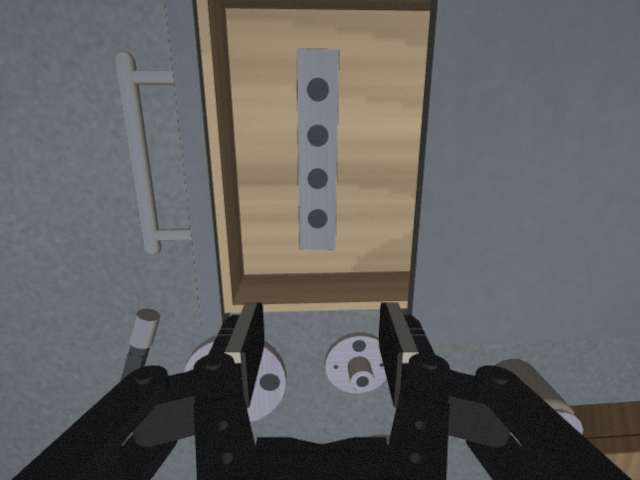

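View pics/d_dr3.png

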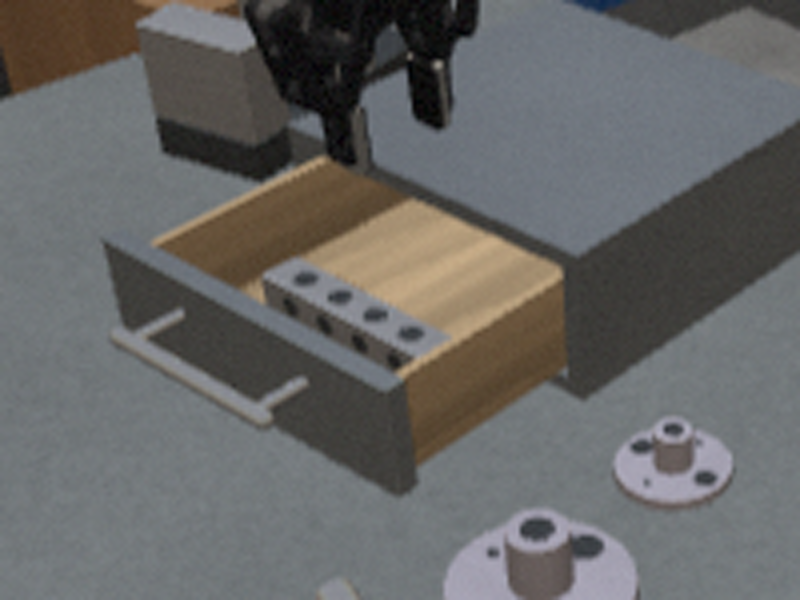

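Emit:
{"name": "play_rows", "arguments": {
  "increments": "0 0.012 -0.03 0;0 0.012 -0.04 0;0 0.012 -0.04 0;0 0.01 -0.03 0;0 0.005 -0.012 0;0 0 0 0",
  "hand": 1
}}

```text
clock: 17.1
position: [0.3514, 0.3002, 0.1629]
ee_rot: [-0.04, 0.693, 0.041, 0.719]
ft_force: [0.4, -0.3, -0.2]
grip_width: -0.004
```

```bash
python3 - <<'E'
from st import *
go([.3617,.3054,.062],6.7)
E
```

```text
t 17.1 pos [0.3514 0.3002 0.1629] yaw 6.6 down [ 0.037  0.004 -0.999] F [ 0.4 -0.3 -0.2] gw -0.004
tool delta [0.1012 0.0041 0.0071] norm 0.102 turn -0.002
q [-1.54 -0.02  0.72  2.03  0.04  1.1  -0.72]
```

Emit:
{"name": "play_rows", "arguments": {
  "increments": "0.03 0.002 0.001 0;0.04 0.002 0.001 0;0.025 0 0 0;0.004 0 0 0;0 0 0 0"
}}

```text
clock: 17.6
position: [0.3602, 0.3029, 0.0591]
ee_rot: [-0.041, 0.692, 0.039, 0.72]
ft_force: [-0.4, -0.5, -0.1]
grip_width: -0.002
```

```bash
python3 - <<'E'
from st import *
go([.3617,.3054,.062],6.7)
from two import *
two('dr4',(280,80,200,150),(130,110,200,150))
E
```

```text
t 17.6 pos [0.3602 0.3029 0.0591] yaw 6.5 down [ 0.039  0.001 -0.999] F [-0.4 -0.5 -0.1] gw -0.002
tool delta [-0.0028  0.0023  0.0019] norm 0.004 turn -0.004
q [-1.49  0.2   0.74  2.11 -0.14  0.86 -0.56]
```

View pics/d_dr4.png

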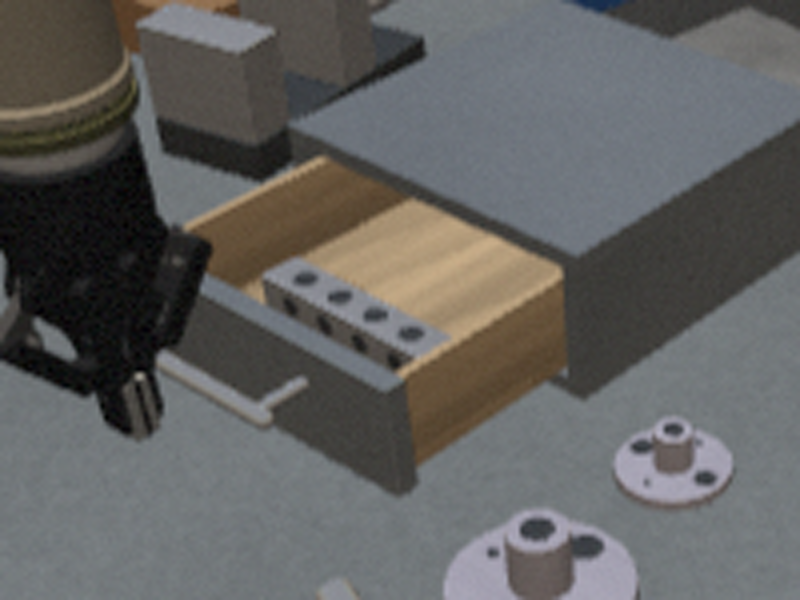

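Emit:
{"name": "play_rows", "arguments": {
  "increments": "-0.001 0.001 0.01 0;0 0 0.01 0;0 0 0.008 0;0 0 0.01 0;0 0 0.012 0;0 0 0.014 0;0 0 0.014 0;0 0 0.014 0;0 0 0.014 0;0 0 0.014 0"
}}

```text
clock: 18.7
position: [0.4884, 0.3218, 0.0697]
ee_rot: [-0.039, 0.692, 0.044, 0.72]
ft_force: [-1.4, 0.9, -1.1]
grip_width: -0.001
```

```bash
python3 - <<'E'
from st import *
go([.5326,.331,.062],6.7)
from two import *
two('dr5',(280,80,200,150),(130,110,200,150))
E
```

```text
t 18.7 pos [0.4884 0.3218 0.0697] yaw 6.69 down [ 0.039  0.009 -0.999] F [-1.4  0.9 -1.1] gw -0.001
tool delta [0.0095 0.004  0.0446] norm 0.046 turn -0.0
q [-1.24  0.45  0.7   1.82 -0.33  0.96 -0.29]
```

View pics/d_dr5.png

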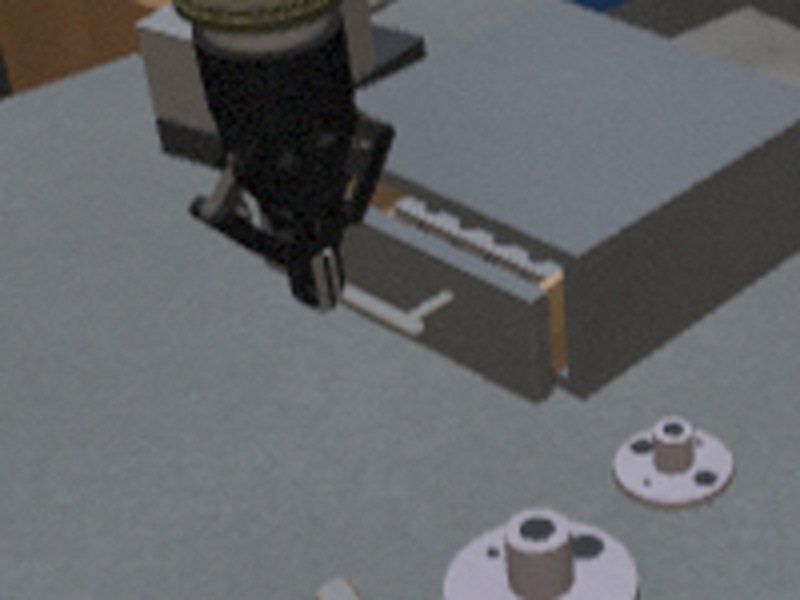

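Emit:
{"name": "play_rows", "arguments": {
  "increments": "0.005 0 0.006 0;0.004 0 0.008 0;0.001 0 0.008 0;0.001 0 0.005 0"
}}

```text
clock: 19.2
position: [0.5105, 0.3246, 0.0595]
ee_rot: [-0.04, 0.698, 0.044, 0.714]
ft_force: [-46.0, -15.4, 53.2]
grip_width: -0.0
```

```bash
python3 - <<'E'
from st import *
go([.5326,.331,.062],6.7)
from two import *
two('dr6',(280,80,200,150),(130,110,200,150))
E
```

```text
t 19.2 pos [0.5105 0.3246 0.0595] yaw 6.75 down [ 0.023  0.007 -1.   ] F [-46.  -15.4  53.2] gw -0.0
tool delta [-0.002   0.0038  0.0228] norm 0.023 turn 0.001
q [-1.18  0.51  0.68  1.76 -0.37  0.98 -0.24]
```

View pics/d_dr6.png

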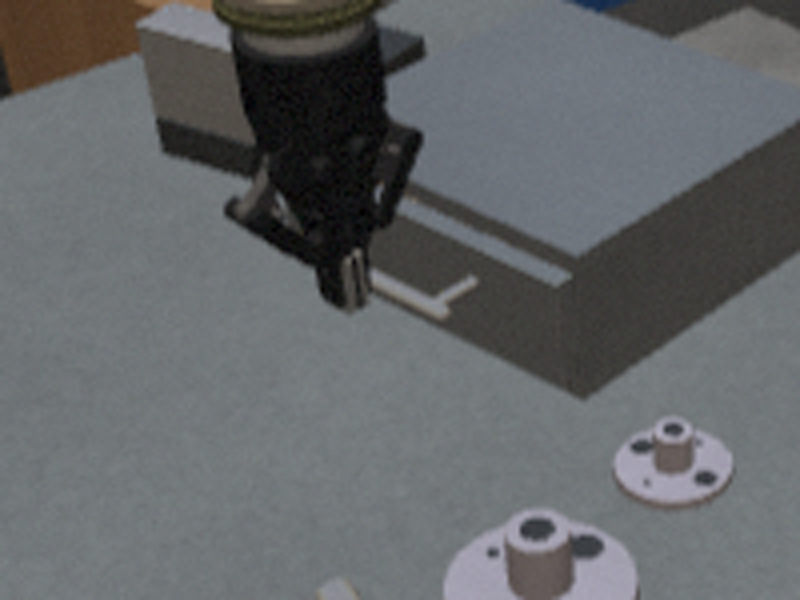

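Emit:
{"name": "play_rows", "arguments": {
  "increments": "-0.003 0 -0.006 0;0 0 -0.02 0;0 0 -0.02 0;0 0 0 0"
}}

```text
clock: 19.7
position: [0.462, 0.3193, 0.0601]
ee_rot: [-0.04, 0.699, 0.044, 0.713]
ft_force: [1.1, -0.5, 0.0]
grip_width: 0.001
```

```bash
python3 - <<'E'
from st import *
go([.5326,.331,.062],6.7)
from two import *
s,d=two('dr7',(280,80,200,150),(130,110,200,150))
cv2.imwrite("pics/w15.png",cam("wrist")[0])
E
```

```text
t 19.7 pos [0.462  0.3193 0.0601] yaw 6.82 down [ 0.019  0.007 -1.   ] F [ 1.1 -0.5  0. ] gw 0.001
tool delta [-0.0004  0.0032  0.0715] norm 0.072 turn 0.002
q [-1.27  0.42  0.7   1.87 -0.32  0.95 -0.31]
```

View pics/d_dr7.png

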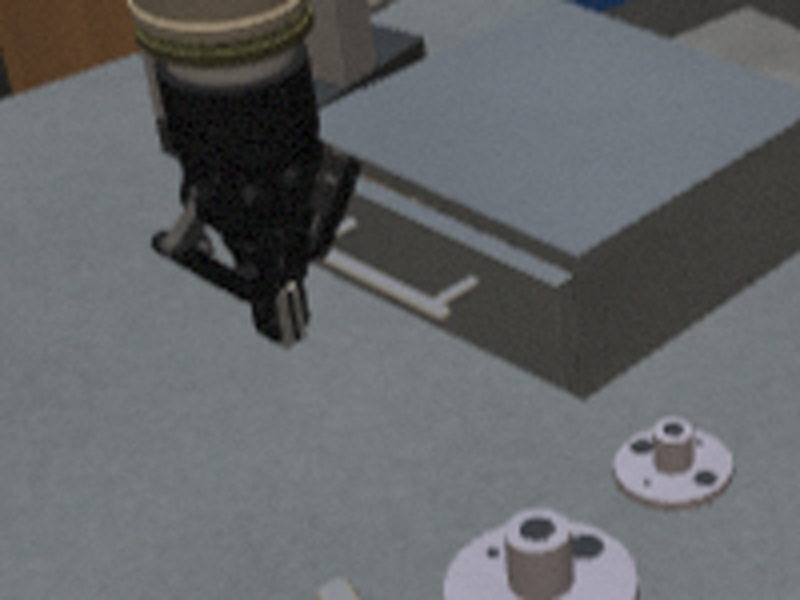

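View pics/w15.png

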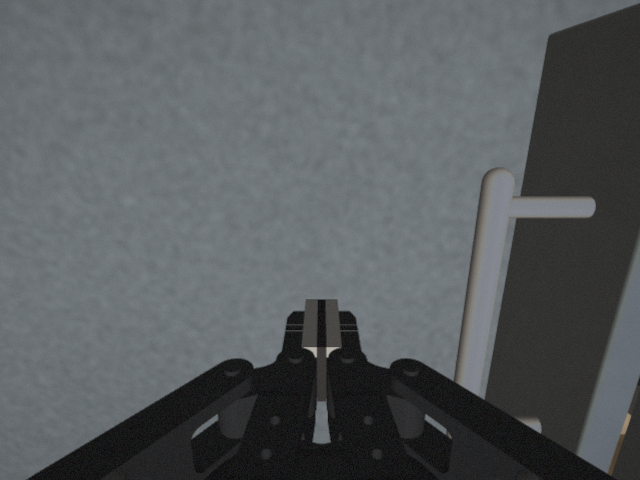

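View pics/s_dr7.png

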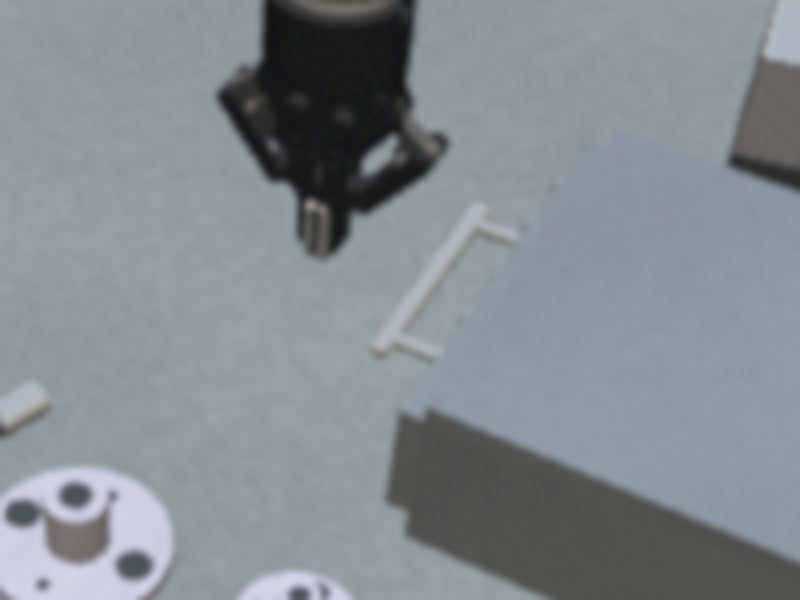

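```bash
python3 - <<'E'
from h import *
s=cam("scene");d=cam("side");w=cam("wrist")
X=np.array([.993,.117]);Y=np.array([-.117,.993])
def p(n,C,q,z):
    P=onz(C,*q,z); print(n,"XY",(P[:2]@X).round(4),(P[:2]@Y).round(4))
p("handle L",s,(280+478/4,80+210/4),.065);p("handle R",s,(280+380/4,80+347/4),.065)
p("handle R d",d,(130+445/4,110+315/4),.065)
p("w handle L",w,(497,175),.065)
p("panel outer R s",s,(280+402/4,80+415/4),.088)
p("panel outer R d",d,(130+555/4,110+285/4),.088)
p("panel inner R d",d,(130+573/4,110+277/4),.088)
p("cab R s",s,(280+428/4,80+410/4),.1)
p("cab R d",d,(130+580/4,110+256/4),.1)
p("w wood sliver",w,(627,420),.078)
crop(w[0],520,330,120,150,4,"pics/wz.png")
crop(s[0],365,120,70,110,5,"pics/sz.png")
E
```

```text
handle L XY 0.565 0.3202
handle R XY 0.5649 0.1981
handle R d XY 0.557 0.1943
w handle L XY 0.5602 0.326
panel outer R s XY 0.6028 0.1405
panel outer R d XY 0.5935 0.1428
panel inner R d XY 0.6058 0.1406
cab R s XY 0.6159 0.1393
cab R d XY 0.6106 0.139
w wood sliver XY 0.6219 0.2291
```

View pics/wz.png

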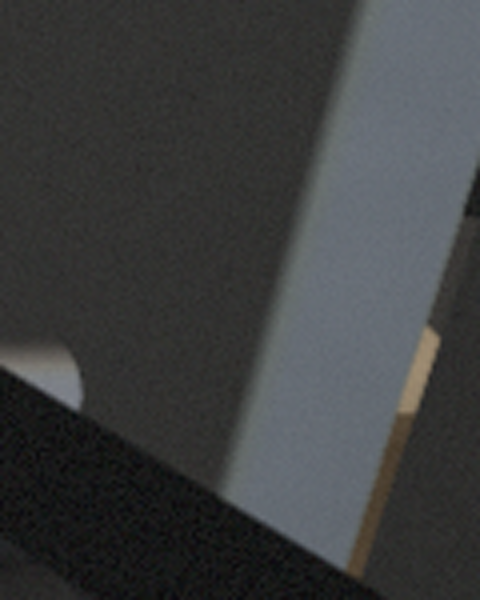

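View pics/sz.png

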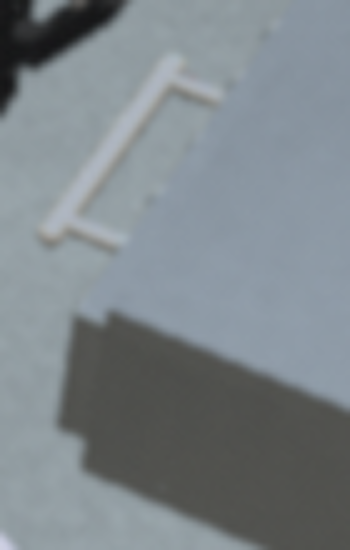

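Emit:
{"name": "play_rows", "arguments": {
  "increments": "-0.02 0 -0.005 0.1;-0.02 0 0 0.13;0 0 0 0.13;0 0 0 0.13;0 0 0 0.13;0 0 0 0.13;0 0 0 0.13;0 0 0 0.13;0 0 0 0.13;0 0 0 0.13;0 0 0 0.13;0 0 0 0.11;0 0 0 0.05;0 0 0 0"
}}

```text
clock: 21.4
position: [0.4669, 0.3167, 0.1032]
ee_rot: [0.494, 0.507, -0.477, 0.521]
ft_force: [-0.7, 0.1, -0.2]
grip_width: -0.001
```

```bash
python3 - <<'E'
from st import *
X=np.array([.993,.117]);Y=np.array([-.117,.993])
t=.52*X+.262*Y
go([*t,.062],6.7-90)
E
```

```text
t 21.4 pos [0.4669 0.3167 0.1032] yaw -86.72 down [ 0.029  0.004 -1.   ] F [-0.7  0.1 -0.2] gw -0.001
tool delta [ 0.0418  0.0178 -0.0032] norm 0.045 turn -0.06
q [-1.55  0.5   1.09  1.85 -0.5   1.07 -1.79]
```

Emit:
{"name": "play_rows", "arguments": {
  "increments": "0.025 0.004 -0.003 -0.06;0.018 0.006 0 0;0 0 0 0"
}}

```text
clock: 21.7
position: [0.4796, 0.3215, 0.0599]
ee_rot: [0.476, 0.523, -0.459, 0.538]
ft_force: [0.1, -0.3, 0.2]
grip_width: 0.002
```

Emit:
{"name": "play_rows", "arguments": {
  "increments": "0 0.01 0 0;0 0.008 0 0;0 0.006 0 0;0 0.005 0 0;0 0.004 0 0"
}}

```text
clock: 22.2
position: [0.5114, 0.3258, 0.063]
ee_rot: [0.473, 0.526, -0.461, 0.536]
ft_force: [-36.9, -7.8, 24.1]
grip_width: 0.005
```

```bash
python3 - <<'E'
from st import *
X=np.array([.993,.117]);Y=np.array([-.117,.993])
t=.56*X+.262*Y
go([*t,.062],6.7-90)
from two import *
two('dr8',(350,100,120,110),(200,130,120,100),6)
cv2.imwrite("pics/w16.png",cam("wrist")[0])
E
```

```text
t 22.2 pos [0.5114 0.3258 0.063 ] yaw -82.69 down [ 0.022  0.004 -1.   ] F [-36.9  -7.8  24.1] gw 0.005
tool delta [0.0013 0.0138 0.0019] norm 0.014 turn 0.011
q [-1.38  0.63  0.97  1.76 -0.58  1.05 -1.65]
```

View pics/w16.png

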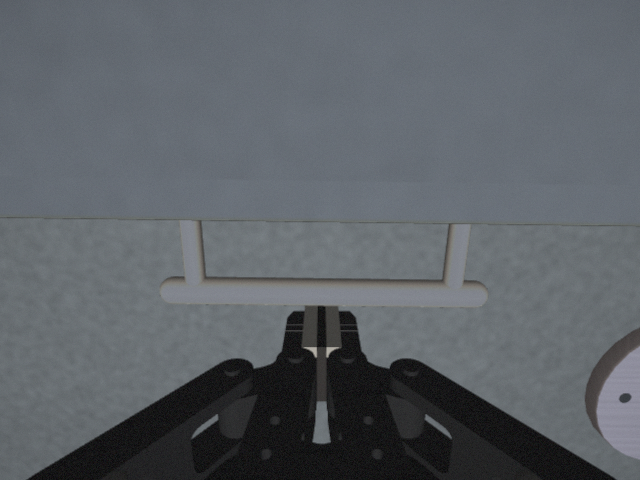

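View pics/s_dr8.png

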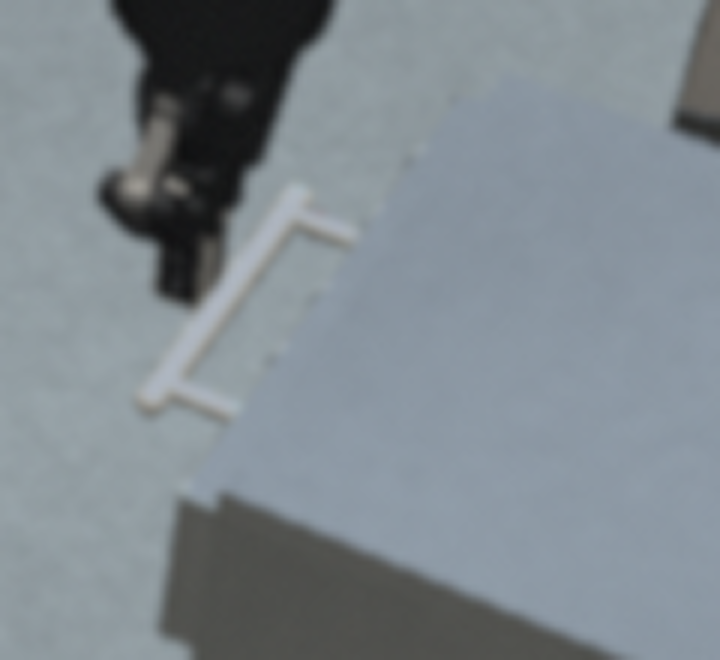

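Emit:
{"name": "play_rows", "arguments": {
  "increments": "0 -0.01 0 0;0 -0.02 0 0;-0.03 -0.02 0 0;-0.045 0 0 0;-0.045 0 0 0;0 0 0 0"
}}

```text
clock: 22.95
position: [0.4567, 0.318, 0.1857]
ee_rot: [0.473, 0.526, -0.462, 0.535]
ft_force: [1.1, 0.0, -0.6]
grip_width: 0.001
```

```bash
python3 - <<'E'
from st import *
X=np.array([.993,.117]);Y=np.array([-.117,.993])
go([.461,.097,.2],-30.7)
w=cam("wrist");s=cam("scene")
cv2.imwrite("pics/w17.png",w[0]);crop(s[0],365,120,70,110,5,"pics/sz2.png")
E
```

```text
t 22.95 pos [0.4567 0.318  0.1857] yaw -82.71 down [ 0.021  0.003 -1.   ] F [ 1.1  0.  -0.6] gw 0.001
tool delta [-0.0149 -0.0235  0.2197] norm 0.221 turn -0.908
q [-1.65  0.38  1.18  1.78 -0.37  1.21 -1.82]
```

View pics/w17.png

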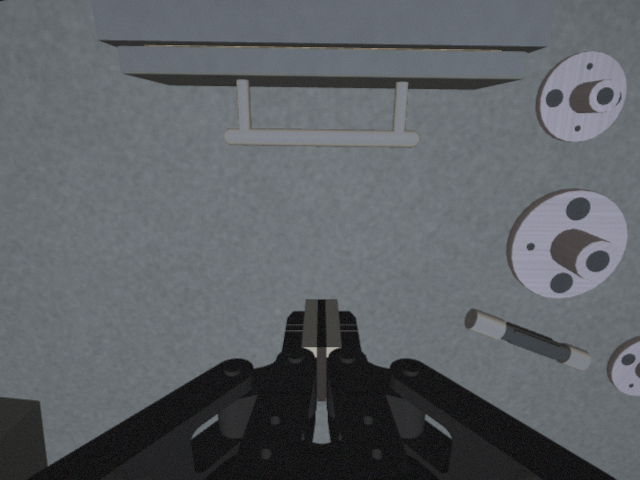

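View pics/sz2.png

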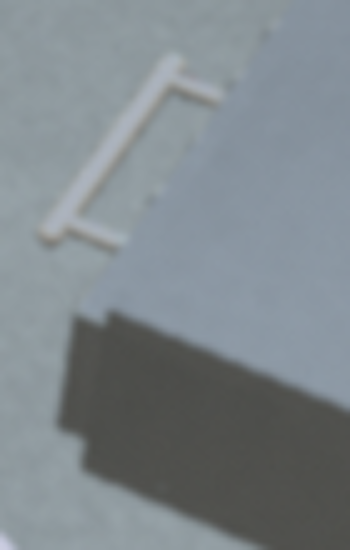

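```bash
python3 - <<'E'
from h import *
w=cam("wrist");s=cam("scene");d=cam("side")
def refine(C,p,r):
    g=cv2.cvtColor(C[0],cv2.COLOR_BGR2GRAY).astype(float)
    u,v=p;x0,y0=int(round(u))-r,int(round(v))-r
    P=g[y0:y0+2*r+1,x0:x0+2*r+1]; t=(P.min()+np.percentile(P,80))/2
    W=np.clip(t-P,0,None); yy,xx=np.mgrid[y0:y0+2*r+1,x0:x0+2*r+1]
    return np.array([(W*xx).sum()/W.sum(),(W*yy).sum()/W.sum()])
a=refine(s,(299,203.7),4);b=refine(d,(264.4,242.3),4)
print(a,b,onz(w,598,261,.047),onz(s,*a,.047),onz(d,*b,.047),tri(s,a,d,b))
# pins tops : two views
crop(s[0],100,340,110,110,6,"pics/s_pin.png");crop(d[0],410,310,140,100,5.5,"pics/d_pin.png")
E
```

```text
[298.40600667 203.37337783] [263.70692596 241.78062095] [0.45963612 0.10198463 0.047     ] [0.46245054 0.09989187 0.047     ] [0.46074119 0.10053494 0.047     ] (array([0.46155006, 0.10117292, 0.04572745]), np.float64(0.0007996614513456811))
```

View pics/s_pin.png

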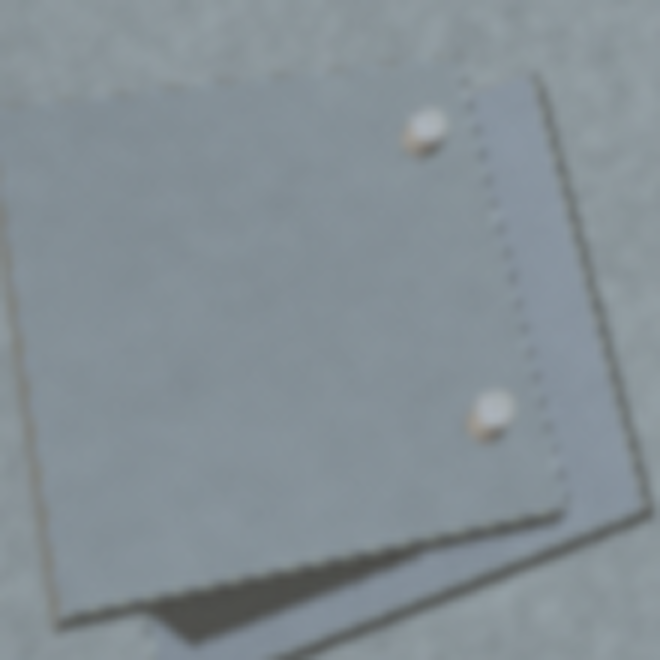

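View pics/d_pin.png

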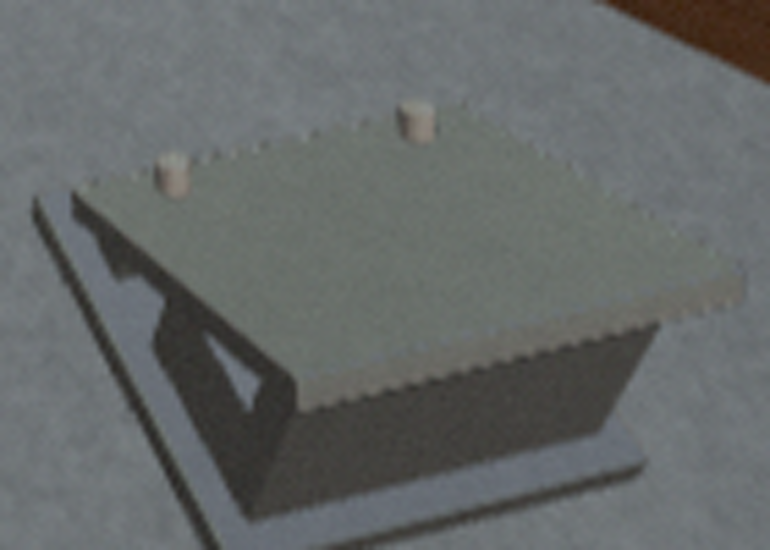

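```bash
python3 - <<'E'
from h import *
s=cam("scene");d=cam("side")
S=[(100+429/6,340+126/6),(100+494/6,340+410/6)];D=[(410+172/5.5,310+159/5.5),(410+416/5.5,310+106/5.5)]
T=[]
for a,b in zip(S,D):
    p,e=tri(s,a,d,b);T.append(p);print(p.round(4),round(e,4),onz(s,*a,.0518).round(4),onz(d,*b,.0518).round(4))
y=T[1]-T[0];print("len",np.linalg.norm(y),"yaw",np.degrees(np.arctan2(y[1],y[0])))
a=np.radians(-30.7);Y=np.array([np.cos(a),np.sin(a),0]);c=np.cos(np.pi/6)
X=np.array([Y[1]*c,-Y[0]*c,.5]);Z=np.cross(X,Y)
print(X,Y,Z); seat=(T[0]+T[1])/2+.0377*X-.01*Z; print("seat",seat)
E
```

```text
[ 0.5065 -0.2809  0.0501] 0.0015 [ 0.5075 -0.2818  0.0518] [ 0.5052 -0.2806  0.0518]
[ 0.5749 -0.322   0.0503] 0.0016 [ 0.5757 -0.3229  0.0518] [ 0.5735 -0.3215  0.0518]
len 0.07988794474872099 yaw -31.027565073453506
[-0.44214314 -0.74465391  0.5       ] [ 0.85985227 -0.51054292  0.        ] [0.25527146 0.42992614 0.8660254 ]
seat [ 0.5214936  -0.3338202   0.06038247]
```

Emit:
{"name": "play_rows", "arguments": {
  "increments": "0 -0.02 0.03 -0.11;0 -0.01 0.03 -0.12;0 0 0.02 -0.12;0 0 0.02 -0.12;0 0 0.02 -0.12;0 0 0.015 -0.12;0 0 0 -0.12;0 0 0 -0.07;0 0 0 0",
  "hand": -0.4
}}

```text
clock: 24.2
position: [0.4726, 0.1807, 0.1748]
ee_rot: [0.173, 0.679, -0.183, 0.69]
ft_force: [0.8, 0.9, -0.4]
grip_width: 0.701
```

```bash
python3 - <<'E'
from st import *
go([.461,.1008,.15],-30.7)
E
```

```text
t 24.2 pos [0.4726 0.1807 0.1748] yaw -29.15 down [ 0.011 -0.017 -1.   ] F [ 0.8  0.9 -0.4] gw 0.701
tool delta [ 0.026  -0.0752  0.0284] norm 0.084 turn 0.027
q [-1.47  0.18  1.12  1.9  -0.15  1.16 -0.81]
```

Emit:
{"name": "play_rows", "arguments": {
  "increments": "0.005 -0.03 0.01 0.027;0.005 -0.03 0.011 0;0.005 -0.013 0.005 0;0 0 0 0;0 0 0 0"
}}

```text
clock: 24.7
position: [0.4578, 0.1036, 0.1593]
ee_rot: [0.185, 0.676, -0.195, 0.686]
ft_force: [-1.3, -0.4, -0.3]
grip_width: 0.703
```

```bash
python3 - <<'E'
from st import *
go([.461,.1008,.10],-30.7)
w=cam("wrist");cv2.imwrite("pics/w18.png",w[0])
E
```

```text
t 24.7 pos [0.4578 0.1036 0.1593] yaw -31.17 down [ 0.011 -0.018 -1.   ] F [-1.3 -0.4 -0.3] gw 0.703
tool delta [ 0.0594 -0.0002  0.0031] norm 0.059 turn -0.008
q [-1.48  0.03  1.19  2.01 -0.01  1.12 -0.83]
```

View pics/w18.png

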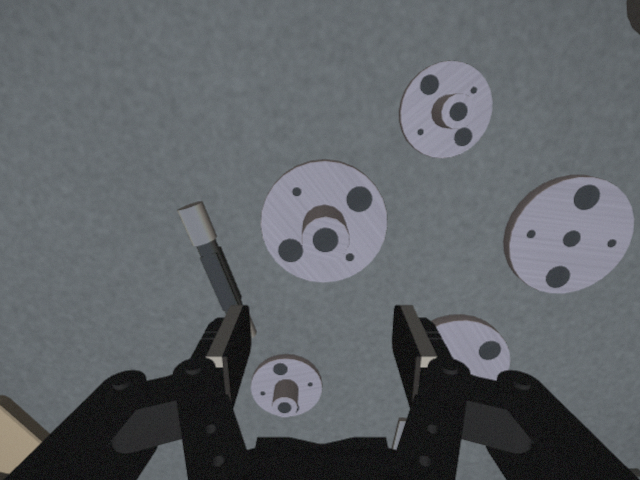

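```bash
python3 - <<'E'
from st import *
w=cam("wrist");print(onz(w,325.5,239.5,.047))
E
```

```text
[0.4614755  0.10081983 0.047     ]
```

Emit:
{"name": "play_rows", "arguments": {
  "increments": "0.02 0 0.003 0;0.03 0 0 0;0.02 0 0 0;0 0 0 0;0 0 0 0"
}}

```text
clock: 25.3
position: [0.464, 0.1066, 0.0882]
ee_rot: [0.182, 0.675, -0.193, 0.689]
ft_force: [-0.2, -0.2, 0.5]
grip_width: 0.699
```

```bash
python3 - <<'E'
from st import *
go([.461,.1008,.03],-30.7)
w=cam("wrist");cv2.imwrite("pics/w19.png",w[0])
E
```

```text
t 25.3 pos [0.464  0.1066 0.0882] yaw -30.72 down [ 0.014 -0.021 -1.   ] F [-0.2 -0.2  0.5] gw 0.699
tool delta [ 0.0583 -0.0059 -0.001 ] norm 0.059 turn -0.0
q [-1.34  0.27  1.12  2.07 -0.26  0.97 -0.62]
```

View pics/w19.png

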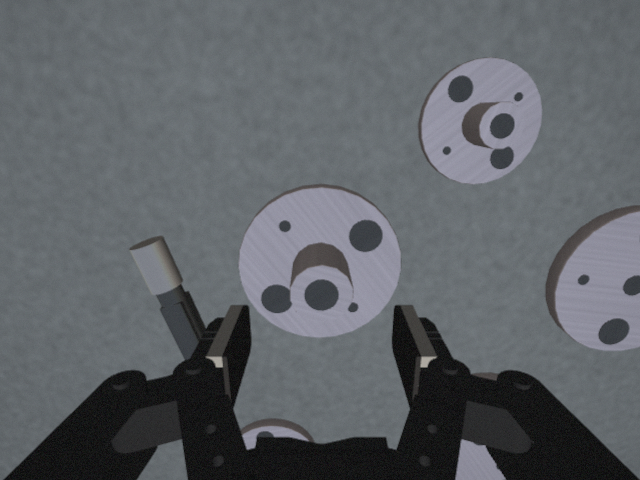

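Emit:
{"name": "play_rows", "arguments": {
  "increments": "0.02 -0.004 0 0;0.02 -0.003 0 0;0.013 0 0 0;0.003 0 0 0;0 0 0 0"
}}

```text
clock: 25.85
position: [0.4653, 0.1041, 0.0367]
ee_rot: [0.183, 0.673, -0.188, 0.691]
ft_force: [-0.3, 0.1, -0.3]
grip_width: 0.702
```

```bash
python3 - <<'E'
from st import *
go([.461,.1008,.029],-30.7)
w=cam("wrist");cv2.imwrite("pics/w20.png",w[0])
E
```

```text
t 25.85 pos [0.4653 0.1041 0.0367] yaw -30.46 down [ 0.022 -0.013 -1.   ] F [-0.3  0.1 -0.3] gw 0.702
tool delta [ 0.0076 -0.005  -0.0022] norm 0.009 turn 0.004
q [-1.22  0.37  1.02  2.11 -0.39  0.86 -0.51]
```

View pics/w20.png

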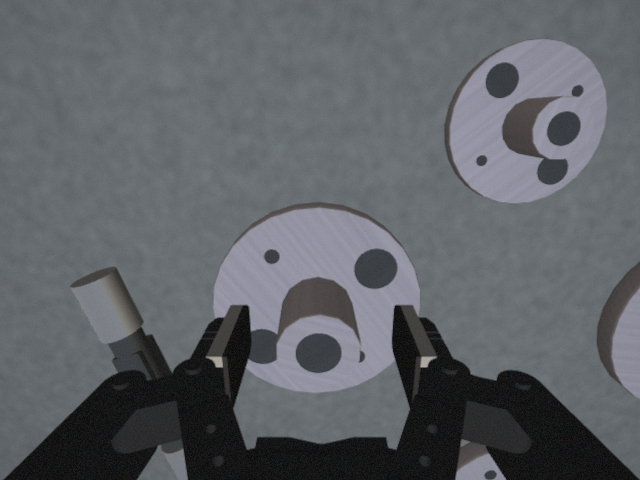

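Emit:
{"name": "play_rows", "arguments": {
  "increments": "0.005 -0.006 -0.002 0;0.003 0 0 0;0 0 0 0"
}}

```text
clock: 26.2
position: [0.4616, 0.1007, 0.0302]
ee_rot: [0.184, 0.673, -0.187, 0.692]
ft_force: [-0.3, 0.2, -0.1]
grip_width: 0.701
```

```bash
python3 - <<'E'
from st import *
go([.461,.1008,.029],-30.7)
E
```

```text
t 26.2 pos [0.4616 0.1007 0.0302] yaw -30.41 down [ 0.025 -0.01  -1.   ] F [-0.3  0.2 -0.1] gw 0.701
tool delta [ 0.0011 -0.0002 -0.0006] norm 0.001 turn 0.005
q [-1.22  0.37  1.01  2.12 -0.4   0.84 -0.49]
```

Close with a moderate squeeze, then lift.

Emit:
{"name": "play_rows", "arguments": {
  "increments": "0 0 0 0;0 0 0 0;0 0 0 0;0 0 0 0;0 0 0 0;0 0 0 0",
  "hand": 1,
  "squeeze": 60
}}

```text
clock: 26.8
position: [0.4618, 0.1007, 0.0309]
ee_rot: [0.184, 0.673, -0.187, 0.692]
ft_force: [-0.1, -0.7, 1.4]
grip_width: 0.375
```

Emit:
{"name": "play_rows", "arguments": {
  "increments": "-0.01 0 0 0;-0.02 0 0 0;-0.03 0 0 0;-0.04 0 0 0;-0.04 0 0 0;-0.02 0 0 0;0 0 0 0"
}}

```text
clock: 27.5
position: [0.4562, 0.1, 0.1911]
ee_rot: [0.184, 0.674, -0.19, 0.689]
ft_force: [0.1, -0.2, -5.2]
grip_width: 0.376
```

```bash
python3 - <<'E'
from st import *
go([.5302,-.3191,.19],-30.7)
w=cam("wrist");cv2.imwrite("pics/w21.png",w[0])
d=cam("side");crop(d[0],180,100,200,150,4,"pics/d21.png")
E
```

```text
t 27.5 pos [0.4562 0.1    0.1911] yaw -30.65 down [ 0.018 -0.014 -1.   ] F [ 0.1 -0.2 -5.2] gw 0.376
tool delta [ 0.0085 -0.3228  0.2773] norm 0.426 turn 0.001
q [-1.58 -0.13  1.21  1.98  0.15  1.2  -0.96]
```

View pics/w21.png

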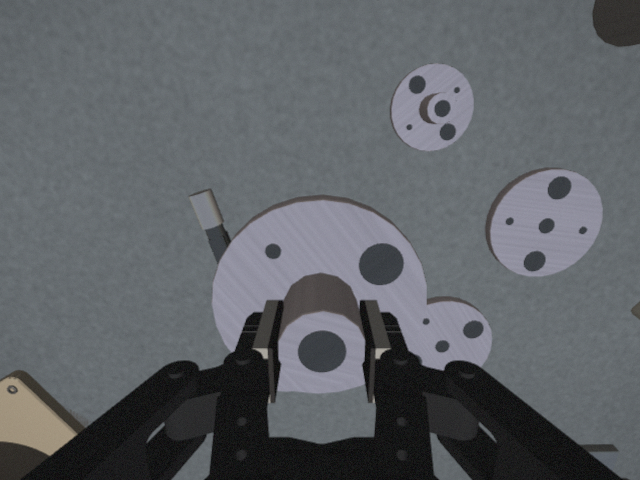

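View pics/d21.png

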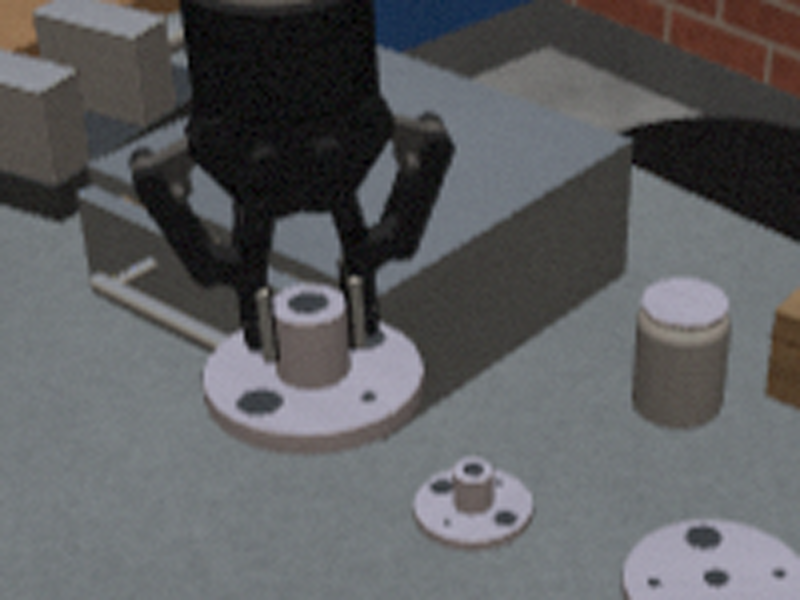

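Emit:
{"name": "play_rows", "arguments": {
  "increments": "0 -0.012 0.01 0;0 -0.022 0.019 0;0 -0.03 0.026 0;0 -0.034 0.029 0;0 -0.034 0.029 0;0 -0.034 0.029 0;0 -0.034 0.029 0;0 -0.034 0.029 0;0 -0.03 0.026 0;0 -0.024 0.02 0;0 -0.016 0.014 0;0 -0.008 0.006 0;0 0 0 0;0 0 0 0"
}}

```text
clock: 29.0
position: [0.5058, -0.3143, 0.176]
ee_rot: [0.176, 0.685, -0.207, 0.676]
ft_force: [-0.1, 0.5, -4.5]
grip_width: 0.377
```

```bash
python3 - <<'E'
from st import *
go([.5303,-.319,.14],-30.7)
E
```

```text
t 29.0 pos [ 0.5058 -0.3143  0.176 ] yaw -31.37 down [-0.025 -0.039 -0.999] F [-0.1  0.5 -4.5] gw 0.377
tool delta [0.0356 0.0104 0.0234] norm 0.044 turn -0.012
q [-0.37  0.51  1.1   1.67 -0.42  1.25  0.26]
```

Emit:
{"name": "play_rows", "arguments": {
  "increments": "0.01 0.005 0.012 -0.012;0.01 0.005 0.011 0;0.01 0 0 0;0 0 0 0;0 0 0 0"
}}

```text
clock: 29.5
position: [0.5284, -0.3157, 0.141]
ee_rot: [0.17, 0.689, -0.201, 0.675]
ft_force: [-0.2, 1.3, -4.1]
grip_width: 0.378
```

```bash
python3 - <<'E'
from st import *
go([.5303,-.319,.12],-30.7)
w=cam("wrist");cv2.imwrite("pics/w22.png",w[0])
from two import *
two('pl',(90,290,200,150),(400,240,200,150))
E
```

```text
t 29.5 pos [ 0.5284 -0.3157  0.141 ] yaw -30.51 down [-0.03  -0.037 -0.999] F [-0.2  1.3 -4.1] gw 0.378
tool delta [ 0.021  -0.0009  0.0034] norm 0.021 turn 0.003
q [-0.31  0.59  1.04  1.64 -0.48  1.22  0.29]
```

View pics/d_pl.png

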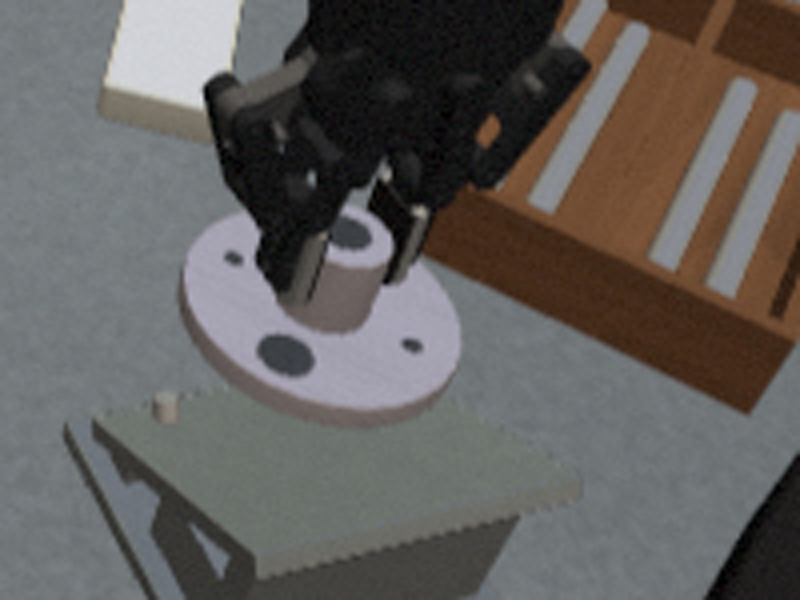

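View pics/w22.png

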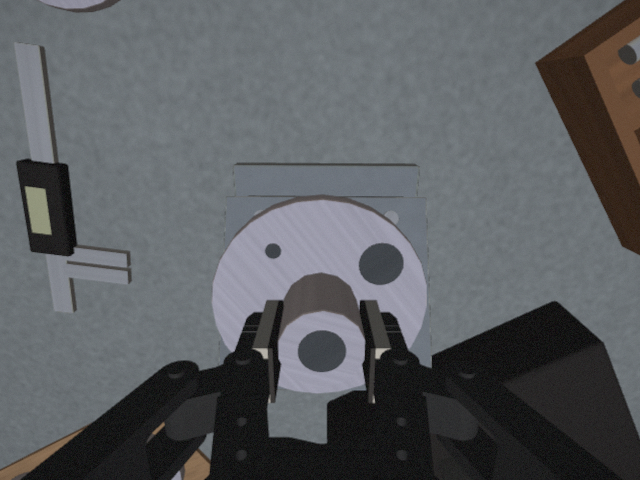

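Emit:
{"name": "play_rows", "arguments": {
  "increments": "0.01 0 0.0015 0;0.008 0 0.0015 0;0.004 0 0 0;0 0 0 0",
  "squeeze": 25
}}

```text
clock: 30.05
position: [0.5308, -0.3187, 0.1184]
ee_rot: [0.171, 0.688, -0.201, 0.676]
ft_force: [-0.1, -0.2, -4.3]
grip_width: 0.374
```

```bash
python3 - <<'E'
from st import *
go([.5303,-.319,.089],-30.7)
E
```

```text
t 30.05 pos [ 0.5308 -0.3187  0.1184] yaw -30.54 down [-0.028 -0.037 -0.999] F [-0.1 -0.2 -4.3] gw 0.374
tool delta [ 0.0294  0.0008 -0.0001] norm 0.029 turn 0.003
q [-0.29  0.61  1.01  1.66 -0.5   1.18  0.3 ]
```

Emit:
{"name": "play_rows", "arguments": {
  "increments": "0.003 0 0 0;0.003 0 0 0;0.003 0 0 0;0.003 0 0 0"
}}

```text
clock: 30.45
position: [0.5318, -0.3184, 0.1069]
ee_rot: [0.171, 0.687, -0.201, 0.677]
ft_force: [-0.4, 10.0, 11.4]
grip_width: 0.375
```

```bash
python3 - <<'E'
from st import *
go([.5303,-.319,.089],-30.7)
from two import *
two('pl2',(90,290,200,150),(400,240,200,150))
E
```

```text
t 30.45 pos [ 0.5318 -0.3184  0.1069] yaw -30.49 down [-0.025 -0.036 -0.999] F [-0.4 10.  11.4] gw 0.375
tool delta [ 0.0179 -0.0005 -0.0009] norm 0.018 turn 0.004
q [-0.28  0.63  1.    1.66 -0.52  1.16  0.31]
```

View pics/d_pl2.png

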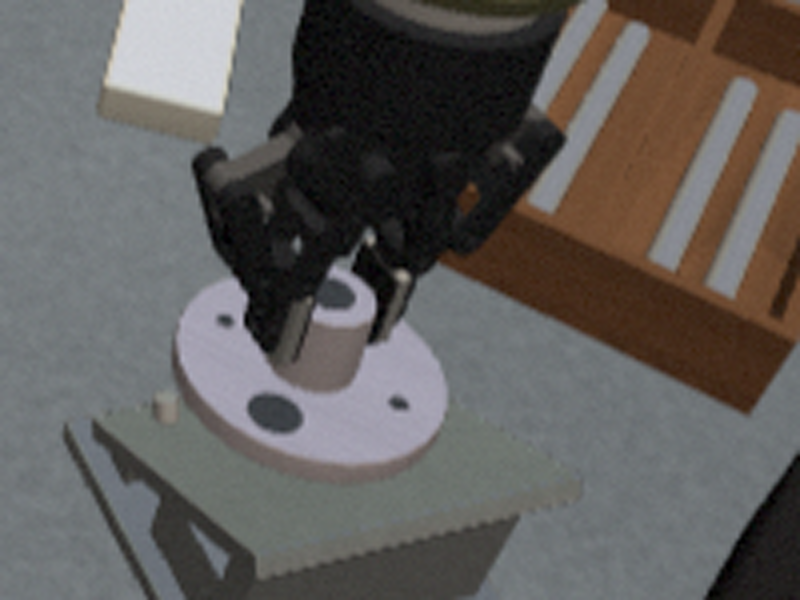

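Emit:
{"name": "play_rows", "arguments": {
  "increments": "0.003 0 0 0;0.003 0 0 0;0.003 0 0 0",
  "squeeze": 20
}}

```text
clock: 30.85
position: [0.535, -0.3161, 0.1011]
ee_rot: [0.172, 0.686, -0.198, 0.679]
ft_force: [-2.6, 7.0, 8.9]
grip_width: 0.378
```

```bash
python3 - <<'E'
from st import *
go([.5303,-.319,.089],-30.7)
from two import *
two('pl3',(90,290,200,150),(400,240,200,150))
E
```

```text
t 30.85 pos [ 0.535  -0.3161  0.1011] yaw -30.28 down [-0.02  -0.032 -0.999] F [-2.6  7.   8.9] gw 0.378
tool delta [ 0.0123 -0.0044 -0.0026] norm 0.013 turn 0.007
q [-0.28  0.63  0.99  1.67 -0.53  1.15  0.31]
```

View pics/d_pl3.png

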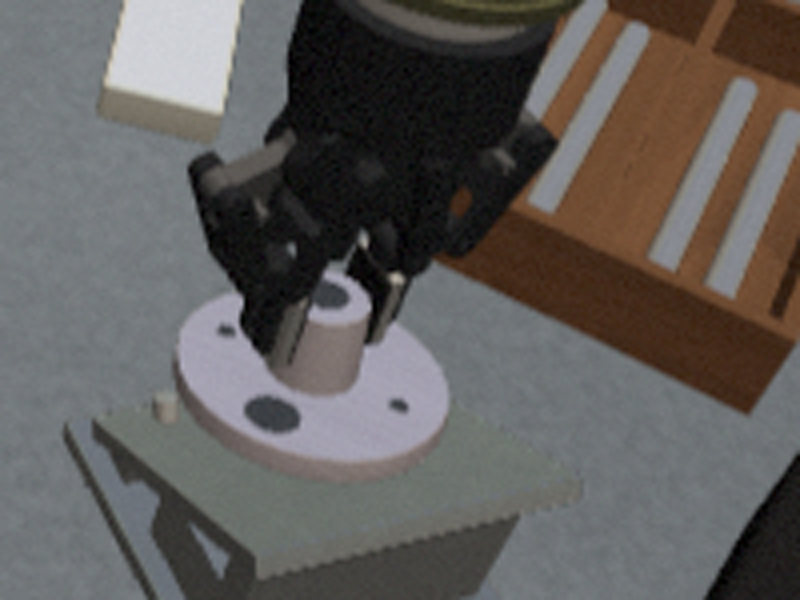

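Emit:
{"name": "play_rows", "arguments": {
  "increments": "0.003 -0.003 -0.001 0.005;0.003 -0.002 -0.001 0;0.003 -0.001 -0.001 0"
}}

```text
clock: 31.25
position: [0.5366, -0.3146, 0.096]
ee_rot: [0.174, 0.684, -0.194, 0.682]
ft_force: [-0.4, 5.7, 6.9]
grip_width: 0.382
```

```bash
python3 - <<'E'
from st import *
go([.5303,-.319,.089],-30.7)
from two import *
two('pl4',(90,290,200,150),(400,240,200,150))
E
```

```text
t 31.25 pos [ 0.5366 -0.3146  0.096 ] yaw -30.11 down [-0.009 -0.026 -1.   ] F [-0.4  5.7  6.9] gw 0.382
tool delta [ 0.0072 -0.0068 -0.0033] norm 0.01 turn 0.01
q [-0.27  0.63  0.98  1.68 -0.54  1.13  0.32]
```

View pics/d_pl4.png

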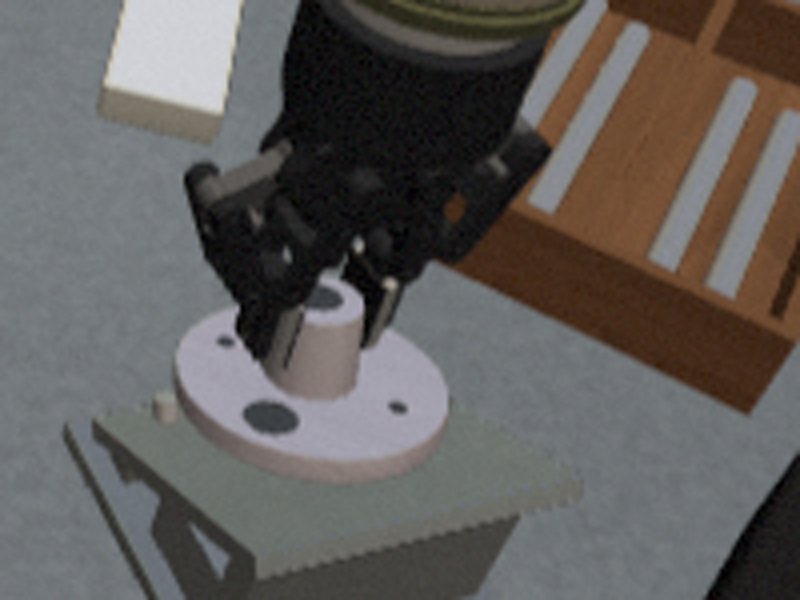

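Emit:
{"name": "play_rows", "arguments": {
  "increments": "0 0 0 0;0 0 0 0;-0.006 0 0 0;-0.005 -0.005 -0.002 0.01;-0.004 -0.007 -0.001 0;0 -0.006 0 0;0 0 0 0",
  "squeeze": 60
}}

```text
clock: 32.05
position: [0.5235, -0.3302, 0.1131]
ee_rot: [0.177, 0.682, -0.198, 0.681]
ft_force: [-0.1, -0.1, -3.5]
grip_width: 0.383
```

```bash
python3 - <<'E'
from st import *
go([.5303,-.319,.089],-30.7)
from two import *
two('pl5',(90,290,200,150),(400,240,200,150))
E
```

```text
t 32.05 pos [ 0.5235 -0.3302  0.1131] yaw -30.78 down [-0.009 -0.027 -1.   ] F [-0.1 -0.1 -3.5] gw 0.383
tool delta [ 0.0237  0.0137 -0.0001] norm 0.027 turn -0.001
q [-0.26  0.61  1.    1.67 -0.52  1.16  0.34]
```

View pics/d_pl5.png

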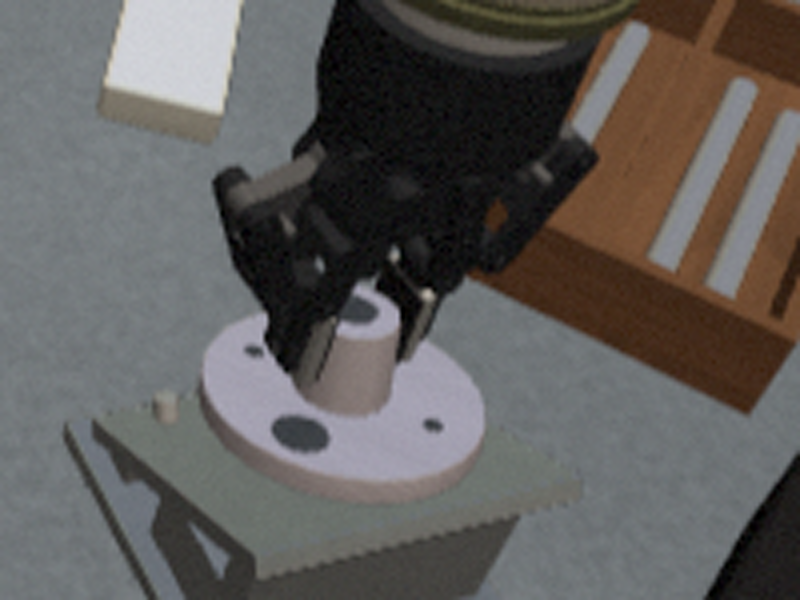

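View pics/s_pl5.png

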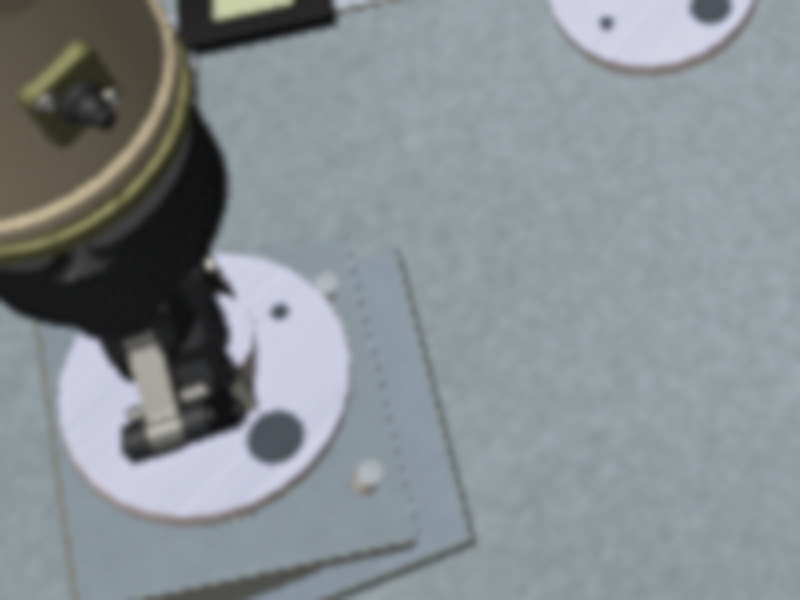

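Emit:
{"name": "play_rows", "arguments": {
  "increments": "0.001 0.005 0 0;0.003 0 0 0;0.003 0 0 0;0.003 0 0 0;0.003 0 0 0",
  "squeeze": 20
}}

```text
clock: 32.65
position: [0.5291, -0.3227, 0.0995]
ee_rot: [0.177, 0.682, -0.195, 0.682]
ft_force: [-0.7, 6.4, 6.2]
grip_width: 0.377
```

```bash
cat >> st.py <<'E'
def pl(g=.0415):
    o=get_obs();a=np.radians(-30.7);Y=np.array([np.cos(a),np.sin(a),0]);c=np.cos(np.pi/6)
    X=np.array([Y[1]*c,-Y[0]*c,.5]);Z=np.cross(X,Y);R=Ro.from_quat(o["ee_rot"]).as_matrix()
    P=o["position"]-.011*R[:,0]-np.array([.5215,-.3338,.062])
    print("P in plate (mm)",(1e3*np.array([P@X,P@Y,P@Z])).round(1))
E
python3 - <<'E'
from st import *
go([.5303,-.319,.089],-30.7);pl()
E
```

```text
t 32.65 pos [ 0.5291 -0.3227  0.0995] yaw -30.54 down [-0.007 -0.025 -1.   ] F [-0.7  6.4  6.2] gw 0.377
tool delta [ 0.0104  0.004  -0.0009] norm 0.011 turn 0.003
q [-0.26  0.62  0.99  1.68 -0.54  1.14  0.33]
P in plate (mm) [12.4  0.8 48.9]
```

Emit:
{"name": "play_rows", "arguments": {
  "increments": "0.003 0 0 0;0.003 0 0 0;0.003 0 0 0"
}}

```text
clock: 32.95
position: [0.5316, -0.321, 0.0921]
ee_rot: [0.177, 0.682, -0.193, 0.683]
ft_force: [-2.8, 5.7, 6.7]
grip_width: 0.381
```

```bash
python3 - <<'E'
from st import *
go([.5303,-.319,.089],-30.7);pl()
from two import *
two('pl6',(90,290,200,150),(400,240,200,150))
E
```

```text
t 32.95 pos [ 0.5316 -0.321   0.0921] yaw -30.37 down [-0.004 -0.022 -1.   ] F [-2.8  5.7  6.7] gw 0.381
tool delta [ 0.003   0.0011 -0.0022] norm 0.004 turn 0.006
q [-0.26  0.63  0.98  1.68 -0.55  1.12  0.34]
P in plate (mm) [ 6.3  2.1 43.8]
```

View pics/d_pl6.png

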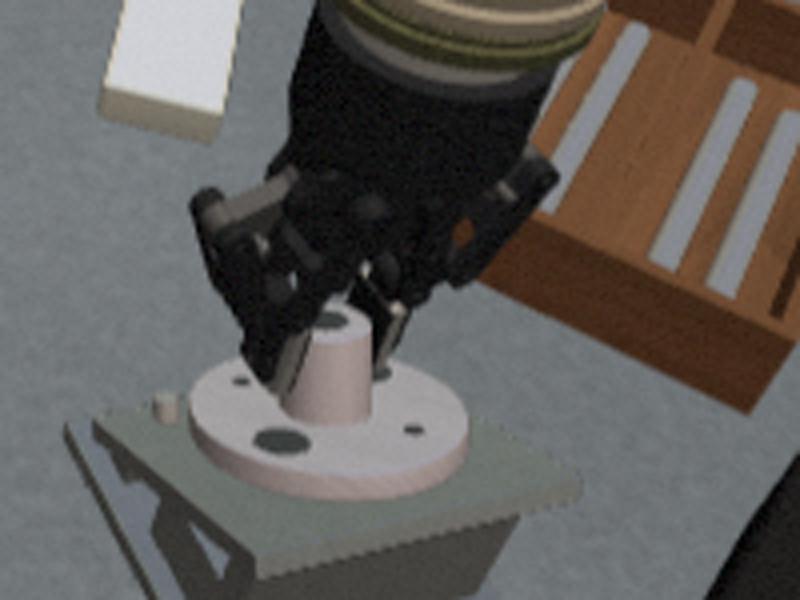

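View pics/s_pl6.png

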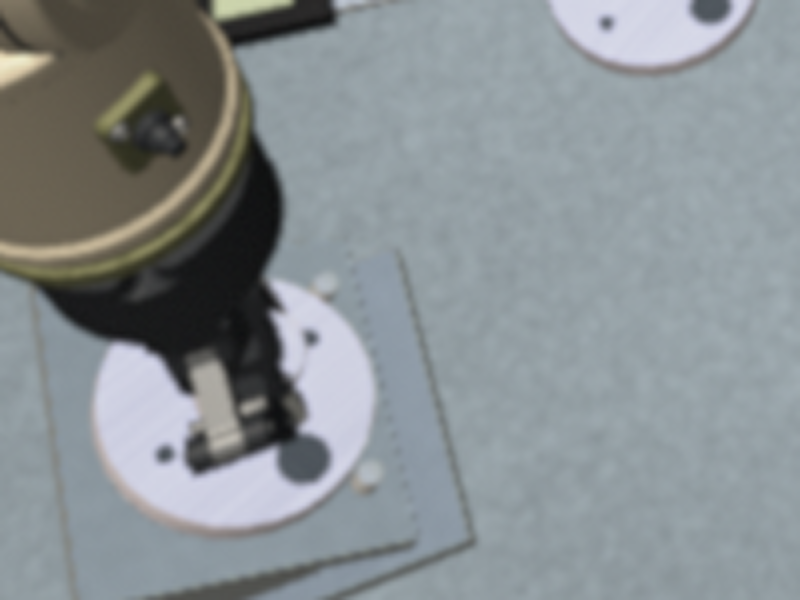

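Emit:
{"name": "play_rows", "arguments": {
  "increments": "0.002 0 -0.001 0;0.002 0 -0.001 0;0.001 0 0 0;0 0 0 0"
}}

```text
clock: 33.45
position: [0.5322, -0.3202, 0.089]
ee_rot: [0.177, 0.68, -0.193, 0.685]
ft_force: [-0.8, 1.9, 2.0]
grip_width: 0.377
```

```bash
python3 - <<'E'
from st import *
go([.5303,-.319,.089],-30.7);pl()
from two import *
two('pl7',(90,320,140,110),(420,290,140,110),5.7)
E
```

```text
t 33.45 pos [ 0.5322 -0.3202  0.089 ] yaw -30.27 down [ 0.    -0.024 -1.   ] F [-0.8  1.9  2. ] gw 0.377
tool delta [ 0.      0.0001 -0.0022] norm 0.002 turn 0.008
q [-0.26  0.63  0.97  1.69 -0.55  1.11  0.34]
P in plate (mm) [ 3.9  2.1 41.6]
```

View pics/d_pl7.png

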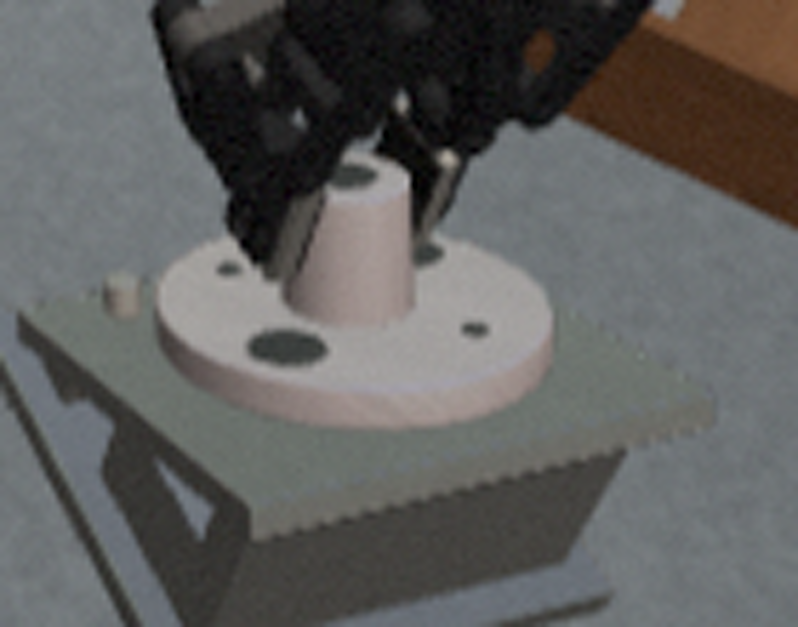

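View pics/s_pl7.png

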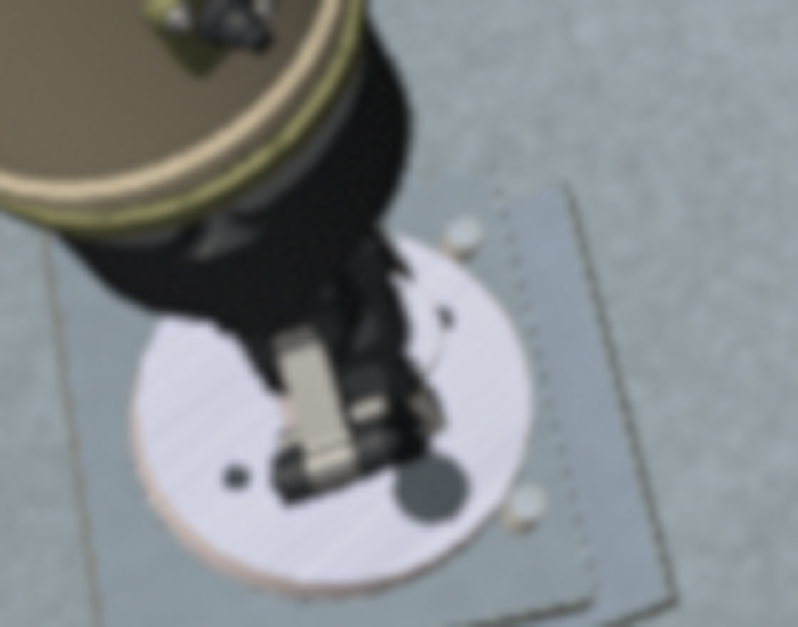

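Emit:
{"name": "play_rows", "arguments": {
  "increments": "0.001 0.002 -0.002 0;0.001 0.003 -0.001 0;0.001 0.003 0 0;0 0 0 0"
}}

```text
clock: 33.95
position: [0.5316, -0.3161, 0.0871]
ee_rot: [0.176, 0.679, -0.197, 0.685]
ft_force: [2.0, 3.9, 2.4]
grip_width: 0.376
```

```bash
python3 - <<'E'
from st import *
go([.5303,-.319,.089],-30.7);pl()
from two import *
two('pl8',(90,320,140,110),(420,290,140,110),5.7)
E
```

```text
t 33.95 pos [ 0.5316 -0.3161  0.0871] yaw -30.53 down [-0.   -0.03 -1.  ] F [2.  3.9 2.4] gw 0.376
tool delta [-0.0018 -0.0032  0.0004] norm 0.004 turn 0.003
q [-0.27  0.63  0.98  1.7  -0.55  1.1   0.33]
P in plate (mm) [ 0.1 -0.5 41.6]
```

View pics/s_pl8.png

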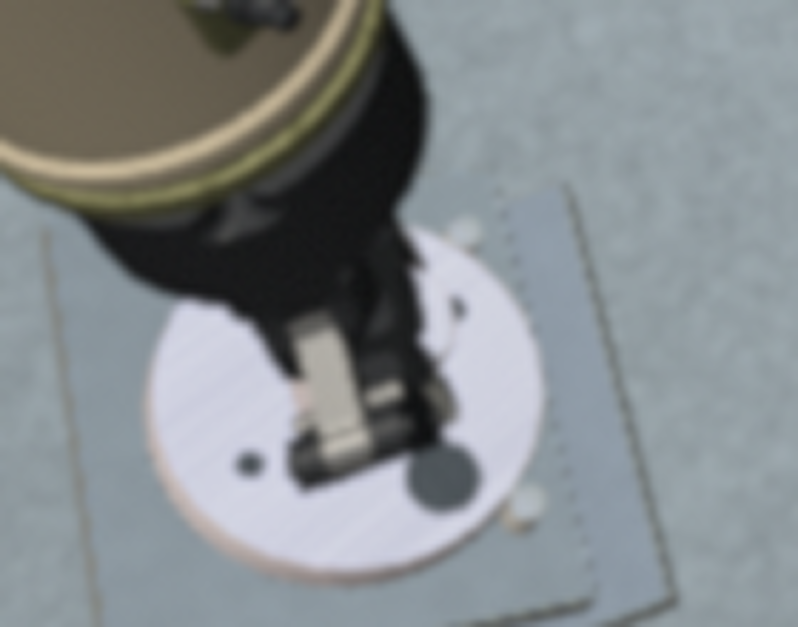

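View pics/d_pl8.png

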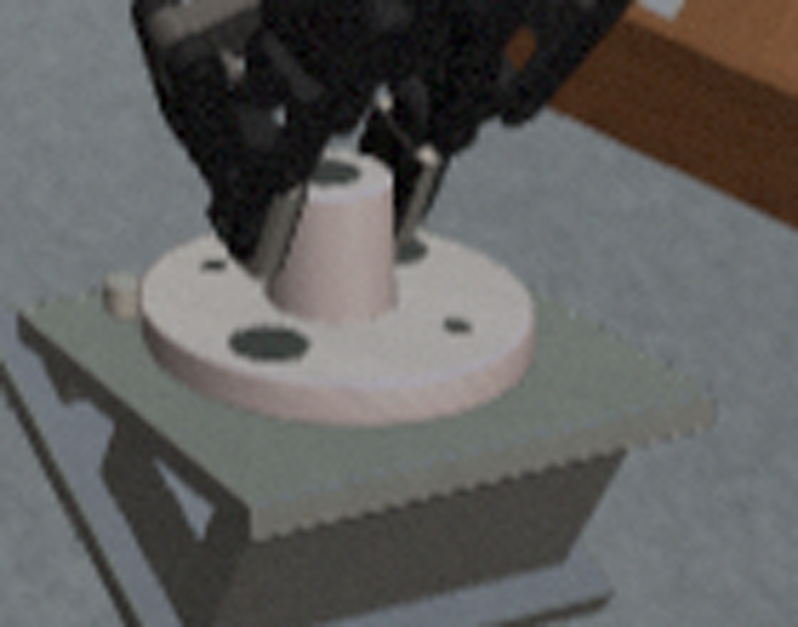

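Emit:
{"name": "play_rows", "arguments": {
  "increments": "0 0.002 0 0;0 0.003 0 0;0.001 0.003 0 0"
}}

```text
clock: 34.35
position: [0.5315, -0.3148, 0.0863]
ee_rot: [0.175, 0.679, -0.201, 0.684]
ft_force: [-8.4, -5.5, 18.4]
grip_width: 0.376
```

```bash
python3 - <<'E'
from st import *
go([.5303,-.319,.089],-30.7);pl()
from two import *
two('pl9',(90,320,140,110),(420,290,140,110),5.7)
E
```

```text
t 34.35 pos [ 0.5315 -0.3148  0.0863] yaw -30.86 down [-0.004 -0.038 -0.999] F [-8.4 -5.5 18.4] gw 0.376
tool delta [-0.0025 -0.0043  0.0012] norm 0.005 turn -0.003
q [-0.28  0.63  0.98  1.7  -0.54  1.1   0.32]
P in plate (mm) [-1.3 -1.3 41.5]
```

View pics/s_pl9.png

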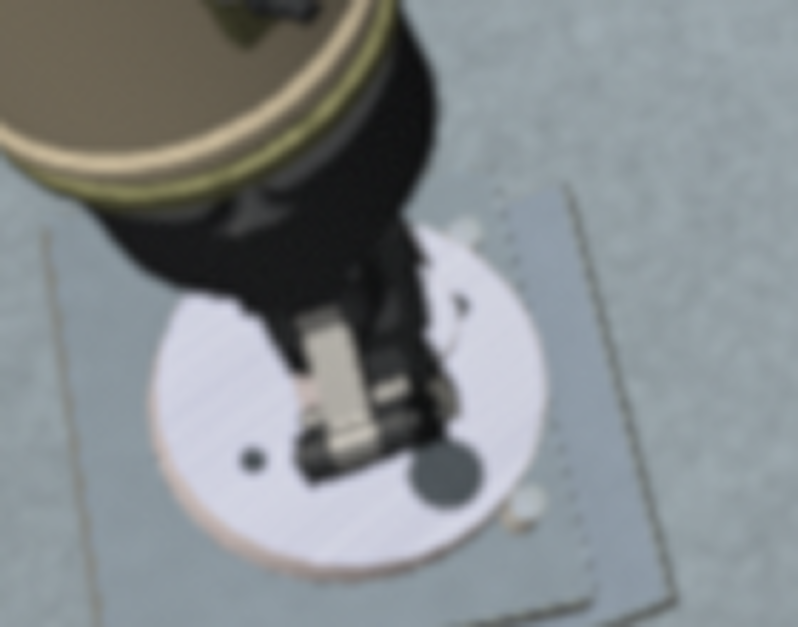

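Emit:
{"name": "play_rows", "arguments": {
  "increments": "-0.001 0 0 0;0 0 0 0"
}}

```text
clock: 34.65
position: [0.5309, -0.3151, 0.0868]
ee_rot: [0.175, 0.679, -0.202, 0.683]
ft_force: [0.9, -0.8, 0.6]
grip_width: 0.376
```

Emit:
{"name": "play_rows", "arguments": {
  "increments": "0 0 0 0;0 0 0 0;0 0 0 0",
  "hand": 0.05
}}

```text
clock: 34.95
position: [0.5313, -0.3134, 0.0859]
ee_rot: [0.175, 0.68, -0.201, 0.683]
ft_force: [-0.5, 0.5, 0.3]
grip_width: 0.472
```

```bash
python3 - <<'E'
from st import *
go([.5303,-.319,.089],-30.7);pl()
cv2.imwrite("pics/w23.png",cam("wrist")[0])
from two import *
two('pl10',(90,320,140,110),(420,290,140,110),5.7)
E
```

```text
t 34.95 pos [ 0.5313 -0.3134  0.0859] yaw -30.83 down [-0.006 -0.036 -0.999] F [-0.5  0.5  0.3] gw 0.472
tool delta [-0.0029 -0.0055  0.0021] norm 0.006 turn -0.002
q [-0.29  0.63  0.98  1.71 -0.54  1.1   0.32]
P in plate (mm) [-2.4 -2.2 41.7]
```

View pics/w23.png

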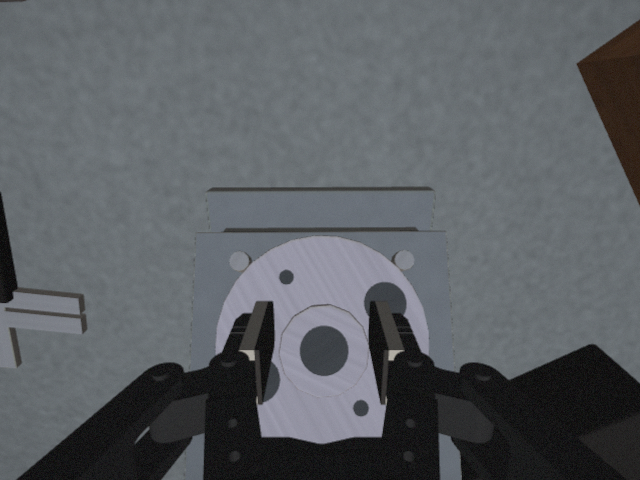

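View pics/d_pl10.png

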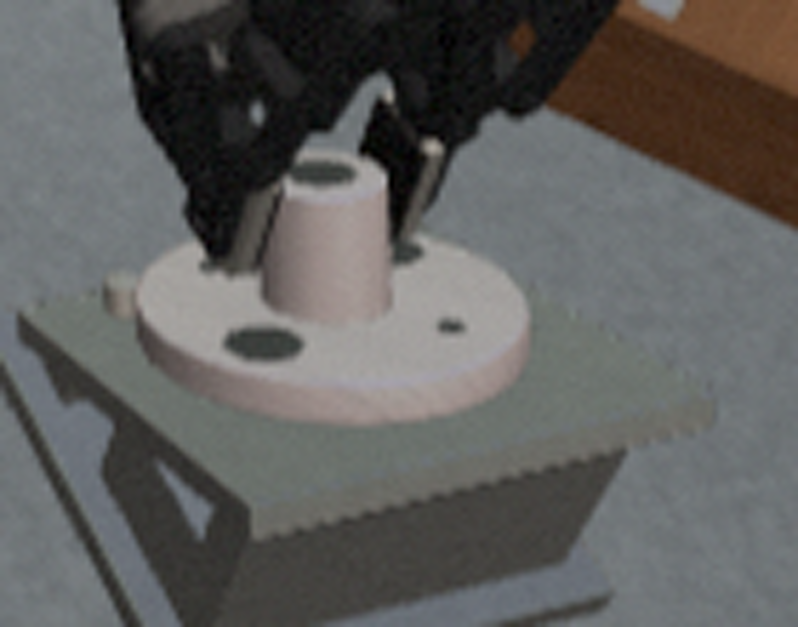

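Emit:
{"name": "play_rows", "arguments": {
  "increments": "0 0 0 0;-0.015 0 0 0;-0.03 0 0 0;-0.04 -0.01 0 0;-0.03 -0.02 0 0;0 -0.02 0 0;0 0 0 0",
  "hand": -0.2
}}

```text
clock: 35.8
position: [0.5053, -0.3534, 0.2125]
ee_rot: [0.175, 0.68, -0.201, 0.683]
ft_force: [-1.0, -1.0, -0.4]
grip_width: 0.599
```

```bash
python3 - <<'E'
from st import *
go([.5303,-.319,.089],-30.7);pl()
w=cam("wrist");cv2.imwrite("pics/w24.png",w[0])
from two import *
two('pl11',(90,320,140,110),(420,290,140,110),5.7)
E
```

```text
t 35.8 pos [ 0.5053 -0.3534  0.2125] yaw -30.83 down [-0.005 -0.038 -0.999] F [-1.  -1.  -0.4] gw 0.599
tool delta [0.122  0.0467 0.0019] norm 0.131 turn -0.002
q [-0.28  0.5   1.09  1.58 -0.43  1.31  0.32]
P in plate (mm) [102.2  -4.  127.5]
```

View pics/w24.png

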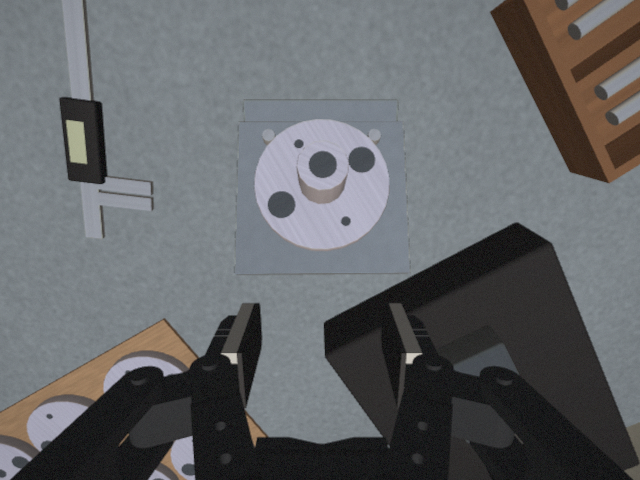

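View pics/s_pl11.png

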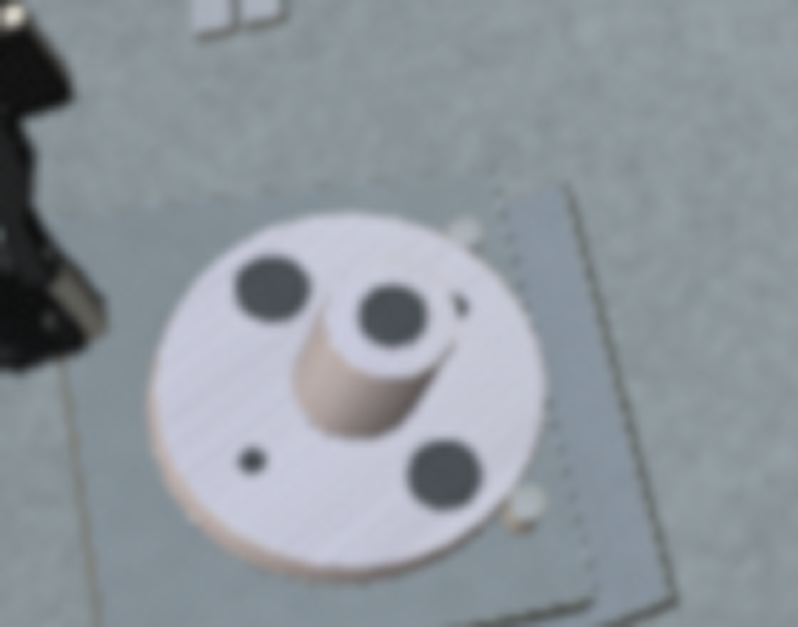

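View pics/d_pl11.png

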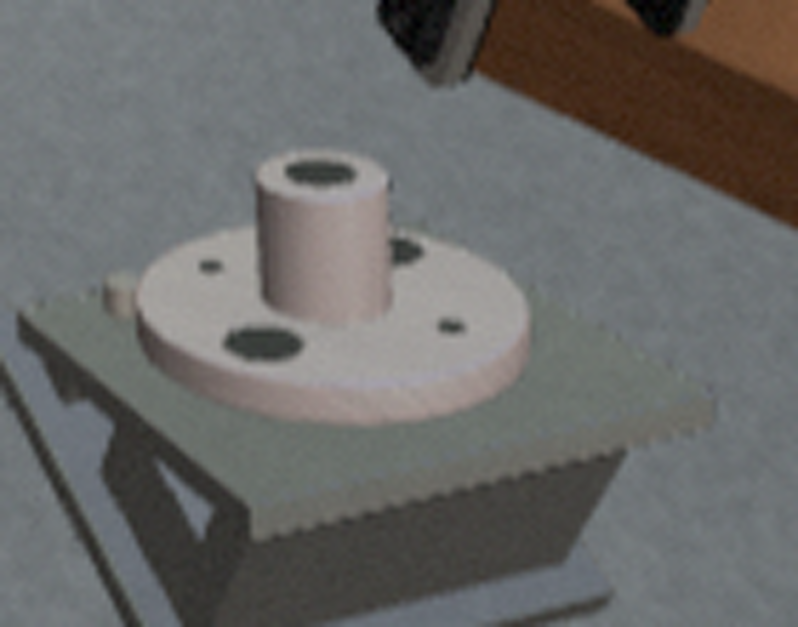

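```bash
cat > chk.py <<'E'
from h import *
from scipy.optimize import least_squares
a=np.radians(-30.7);Y=np.array([np.cos(a),np.sin(a),0]);c=np.cos(np.pi/6)
X=np.array([Y[1]*c,-Y[0]*c,.5]);Z=np.cross(X,Y);seat=np.array([.5215,-.3338,.062]);M=np.c_[X,Y,Z]
def onp(C,u,v,z):
    o,d=ray(*C[1:],u,v);o=M.T@(o-seat);d=M.T@d;return 1e3*(o+d*(z-o[2])/d[2])[:2]
def blob(C,p,r,thr):
    g=C[0].astype(float).min(2);x0,y0=int(p[0])-r,int(p[1])-r
    P=g[y0:y0+2*r+1,x0:x0+2*r+1];W=np.clip(P-thr,0,None);yy,xx=np.mgrid[y0:y0+2*r+1,x0:x0+2*r+1]
    return (W*xx).sum()/W.sum(),(W*yy).sum()/W.sum()
def run(n,seed,side,pins):
    C=cam(n); lab=cv2.cvtColor(C[0],cv2.COLOR_BGR2LAB)
    g=cv2.GaussianBlur(C[0],(3,3),0).astype(int)
    x,y=seed
    m=np.zeros((482,642),np.uint8);im=C[0].copy()
    cv2.floodFill(im,m,seed,0,(3,3,3),(3,3,3),8|(255<<8)|cv2.FLOODFILL_MASK_ONLY)
    m=m[1:-1,1:-1];m=cv2.morphologyEx(m,cv2.MORPH_CLOSE,np.ones((3,3)))
    ct=max(cv2.findContours(m,cv2.RETR_EXTERNAL,cv2.CHAIN_APPROX_NONE)[0],key=cv2.contourArea)
    hull=cv2.convexHull(ct)[:,0]
    ct=ct[:,0].astype(float)
    Q=np.array([onp(C,u,v,.012) for u,v in ct])
    f=lambda p:np.hypot(Q[:,0]-p[0],Q[:,1]-p[1])-p[2]
    s=least_squares(f,[0,0,50],loss="soft_l1",f_scale=.5).x
    r=Q-s[:2];sel=r[:,0]<-8
    f2=lambda p:np.hypot(Q[sel,0]-p[0],Q[sel,1]-p[1])-50
    s2=least_squares(f2,[0,0],loss="soft_l1",f_scale=.5).x
    print(n,"area",cv2.contourArea(ct.astype(np.float32)),"free fit",s.round(1),"downhill r50",s2.round(1))
    for p in pins:
        q=onp(C,*p,.010);print("  pin",q.round(1),"dist free",np.hypot(*(q-s[:2])).round(1),"dist r50",np.hypot(*(q-s2)).round(1))
    v=C[0].copy();cv2.drawContours(v,[ct.astype(np.int32)[:,None]],-1,(0,0,255),1);return v
v=run("wrist",(300,215),0,[(268.5,134),(375,133.5)]);crop(v,220,90,200,170,4,"pics/chkw.png")
v=run("scene",(130,385),0,[(90+465/5.7,320+232/5.7),(90+527/5.7,320+502/5.7)]);crop(v,90,320,140,110,5.7,"pics/chks.png")
E
python3 chk.py
```

```text
wrist area 13255.0 free fit [-0.1 -2.  48.4] downhill r50 [ 1.8 -2. ]
  pin [-43.2 -42. ] dist free 58.8 dist r50 60.3
  pin [-43.7  38.5] dist free 59.5 dist r50 61.0
scene area 3006.0 free fit [ 1.2  0.3 47.1] downhill r50 [4.6 0. ]
  pin [-37.8 -39.1] dist free 55.5 dist r50 57.7
  pin [-37.3  40.8] dist free 55.9 dist r50 58.4
```

View pics/chkw.png

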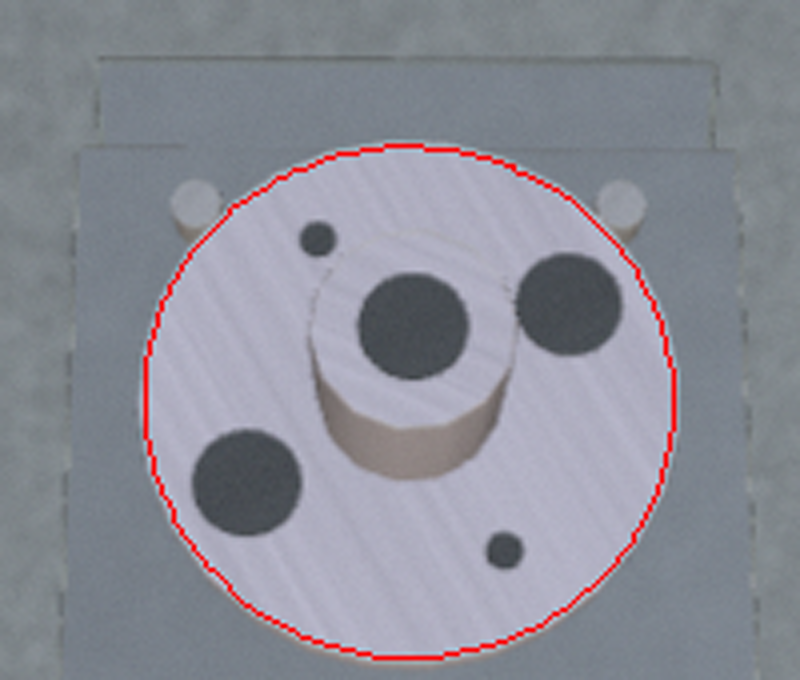

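Emit:
{"name": "play_rows", "arguments": {
  "increments": "0 0.001 0.002 0;0.03 0.002 0.002 0;0.03 0.001 0 0;0.018 0 0 0;0 0 0 0;0 0 0 0",
  "hand": 1
}}

```text
clock: 36.65
position: [0.5155, -0.3467, 0.1273]
ee_rot: [0.171, 0.683, -0.197, 0.682]
ft_force: [-0.8, -0.9, 0.3]
grip_width: -0.001
```

```bash
python3 - <<'E'
from st import *
go([.5092,-.3544,.11],-30.7);pl()
w=cam("wrist");cv2.imwrite("pics/w25.png",w[0])
E
```

```text
t 36.65 pos [ 0.5155 -0.3467  0.1273] yaw -30.17 down [-0.01  -0.034 -0.999] F [-0.8 -0.9  0.3] gw -0.001
tool delta [ 0.0176 -0.0092 -0.0018] norm 0.02 turn 0.009
q [-0.24  0.59  1.02  1.66 -0.51  1.18  0.36]
P in plate (mm) [50.1  1.4 59.2]
```

View pics/w25.png

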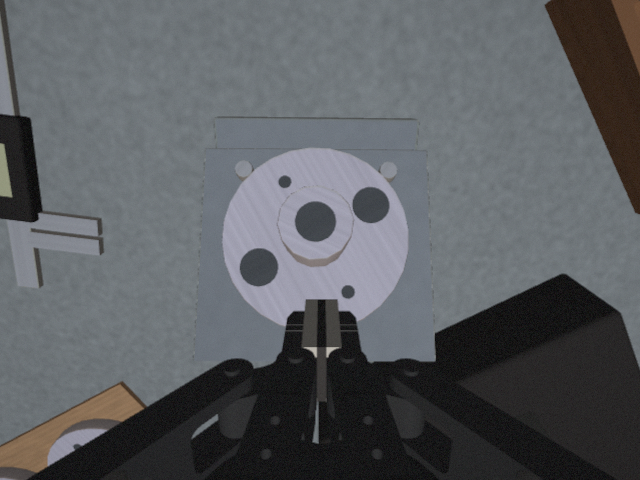

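Emit:
{"name": "play_rows", "arguments": {
  "increments": "0.004 -0.006 -0.003 0;0.006 -0.003 -0.001 0;0.007 0 0 0;0 0 0 0"
}}

```text
clock: 37.1
position: [0.5078, -0.3542, 0.1119]
ee_rot: [0.171, 0.681, -0.197, 0.684]
ft_force: [0.1, -0.6, -0.5]
grip_width: -0.002
```

```bash
python3 - <<'E'
from st import *
go([.5092,-.3544,.108],-30.7);pl()
w=cam("wrist");cv2.imwrite("pics/w26.png",w[0])
from two import *
two('pu',(90,320,140,110),(420,290,140,110),5.7)
E
```

```text
t 37.1 pos [ 0.5078 -0.3542  0.1119] yaw -30.16 down [-0.006 -0.036 -0.999] F [ 0.1 -0.6 -0.5] gw -0.002
tool delta [0.0039 0.0007 0.0013] norm 0.004 turn 0.009
q [-0.22  0.6   1.    1.68 -0.52  1.14  0.39]
P in plate (mm) [51.4 -1.5 40.7]
```

View pics/w26.png

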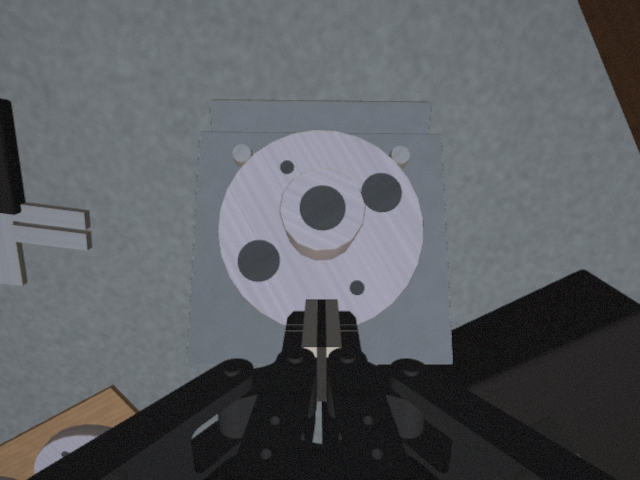

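View pics/d_pu.png

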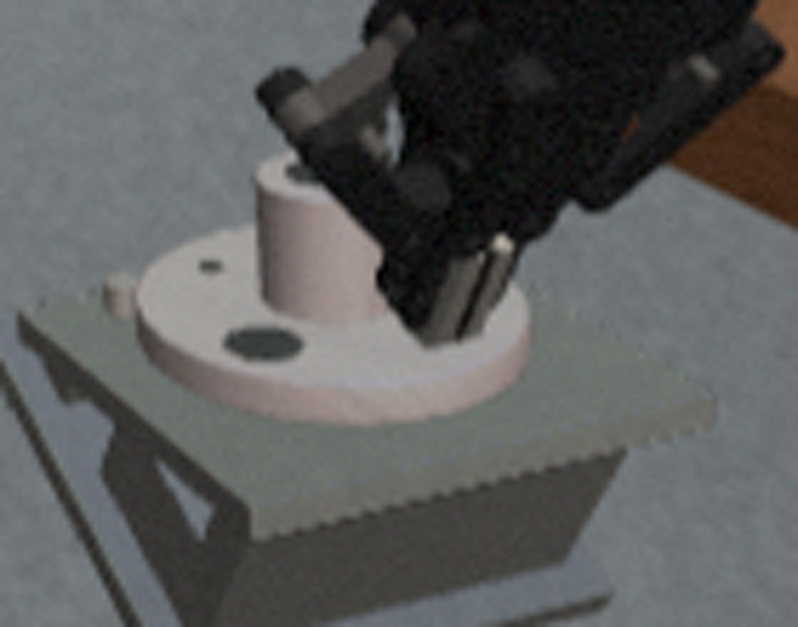

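Emit:
{"name": "play_rows", "arguments": {
  "increments": "0.003 0.004 0 0;0.002 0.003 0 0;0.001 0.002 0 0;0 0 0 0"
}}

```text
clock: 37.65
position: [0.5139, -0.3458, 0.1064]
ee_rot: [0.171, 0.681, -0.196, 0.684]
ft_force: [0.6, -0.4, 0.4]
grip_width: -0.001
```

Emit:
{"name": "play_rows", "arguments": {
  "increments": "0.0005 0.0015 0 0;0.0005 0.0015 0 0;0 0 0 0"
}}

```text
clock: 37.95
position: [0.5156, -0.3429, 0.1052]
ee_rot: [0.171, 0.681, -0.196, 0.684]
ft_force: [0.3, 0.3, 0.3]
grip_width: 0.001
```

Emit:
{"name": "play_rows", "arguments": {
  "increments": "0.0005 0.0015 0 0;0.0005 0.001 0 0;0 0 0 0"
}}

```text
clock: 38.25
position: [0.5168, -0.341, 0.1042]
ee_rot: [0.171, 0.681, -0.197, 0.685]
ft_force: [-1.2, 0.2, 1.0]
grip_width: -0.0
```

Emit:
{"name": "play_rows", "arguments": {
  "increments": "0.0005 0.0015 0 0;0.0005 0.001 0 0;0 0 0 0"
}}

```text
clock: 38.55
position: [0.5169, -0.341, 0.1041]
ee_rot: [0.17, 0.681, -0.198, 0.684]
ft_force: [-0.8, 0.1, 1.8]
grip_width: -0.006
```

```bash
python3 - <<'E'
from st import *
go([.5092,-.3544,.108],-30.7);pl()
w=cam("wrist");cv2.imwrite("pics/w27.png",w[0])
from two import *
two('pu2',(90,320,140,110),(420,290,140,110),5.7)
E
```

```text
t 38.55 pos [ 0.5169 -0.341   0.1041] yaw -30.22 down [-0.005 -0.039 -0.999] F [-0.8  0.1  1.8] gw -0.006
tool delta [-0.0034 -0.0156  0.0001] norm 0.016 turn 0.008
q [-0.25  0.61  1.    1.69 -0.52  1.13  0.37]
P in plate (mm) [33.5 -0.4 41.9]
```

View pics/w27.png

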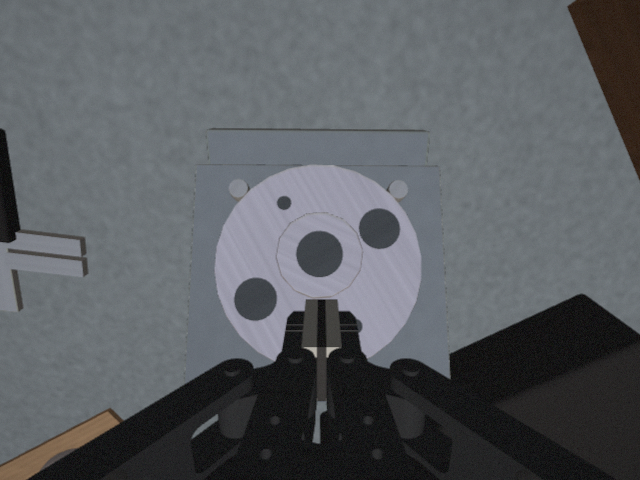

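View pics/d_pu2.png

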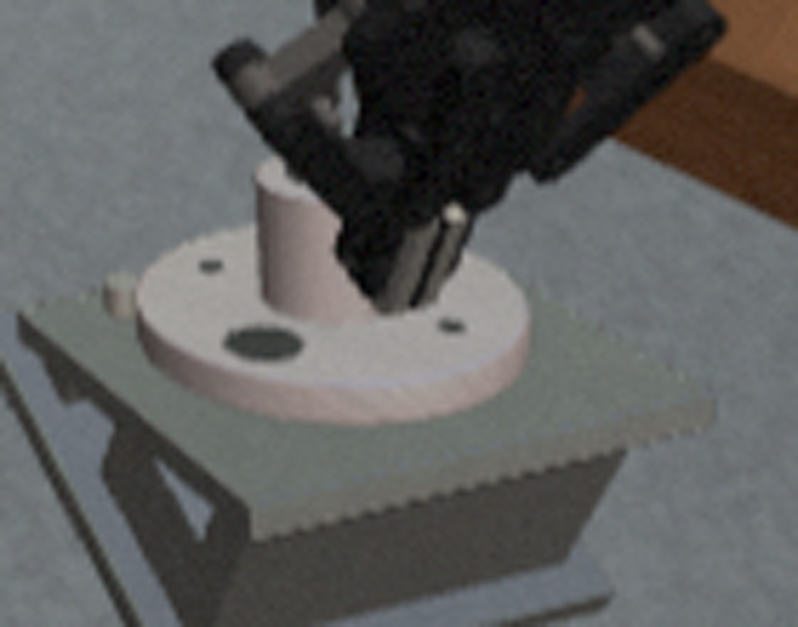

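Emit:
{"name": "play_rows", "arguments": {
  "increments": "0.001 0.0025 0 0;0.001 0.003 0 0"
}}

```text
clock: 38.9
position: [0.5175, -0.3403, 0.1036]
ee_rot: [0.17, 0.68, -0.201, 0.684]
ft_force: [-9.6, -7.2, 13.9]
grip_width: -0.003
```

```bash
python3 - <<'E'
from st import *
go([.5092,-.3544,.108],-30.7);pl()
w=cam("wrist");cv2.imwrite("pics/w28.png",w[0])
crop(w[0],180,120,280,210,2.8,"pics/w28z.png")
E
```

```text
t 38.9 pos [ 0.5175 -0.3403  0.1036] yaw -30.4 down [-0.007 -0.045 -0.999] F [-9.6 -7.2 13.9] gw -0.003
tool delta [-0.0038 -0.0165  0.0001] norm 0.017 turn 0.005
q [-0.25  0.61  1.    1.69 -0.52  1.12  0.36]
P in plate (mm) [32.5 -0.3 41.9]
```

View pics/w28z.png

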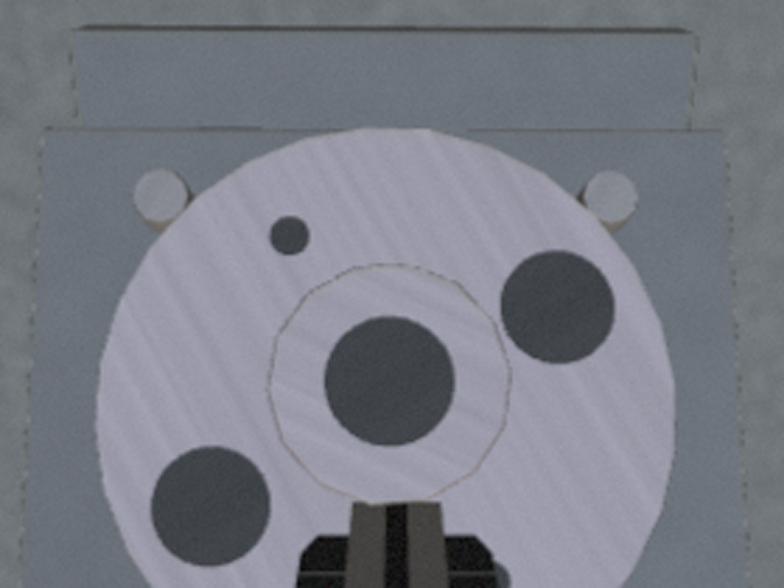

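Emit:
{"name": "play_rows", "arguments": {
  "increments": "-0.002 -0.003 0 0;-0.006 -0.008 0 0;-0.01 -0.008 0 0;-0.04 0 0 0;-0.045 0 0 0;-0.03 0 0 0;0 0 0 0;0 0 0 0"
}}

```text
clock: 39.75
position: [0.5076, -0.3513, 0.2441]
ee_rot: [0.171, 0.68, -0.2, 0.684]
ft_force: [-0.4, -0.6, -0.5]
grip_width: 0.001
```

```bash
python3 - <<'E'
from st import *
go([.5092,-.3544,.108],-30.7)
s=cam("scene");d=cam("side");w=cam("wrist")
cv2.imwrite("pics/fs.png",s[0]);cv2.imwrite("pics/fd.png",d[0]);crop(w[0],180,60,280,210,2.8,"pics/fw.png")
E
```

```text
t 39.75 pos [ 0.5076 -0.3513  0.2441] yaw -30.39 down [-0.006 -0.041 -0.999] F [-0.4 -0.6 -0.5] gw 0.001
tool delta [0.1361 0.0035 0.0008] norm 0.136 turn 0.005
q [-0.3   0.48  1.11  1.54 -0.41  1.37  0.31]
```

View pics/fs.png

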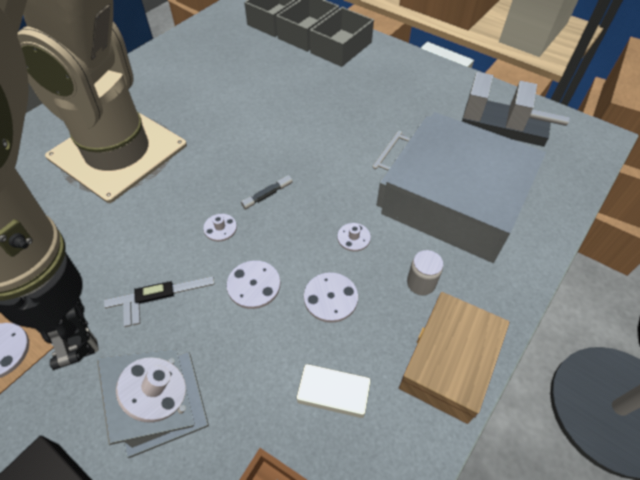

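View pics/fd.png

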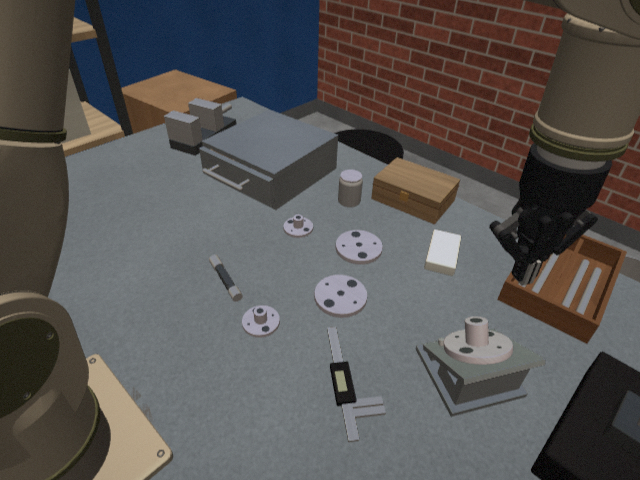

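View pics/fw.png

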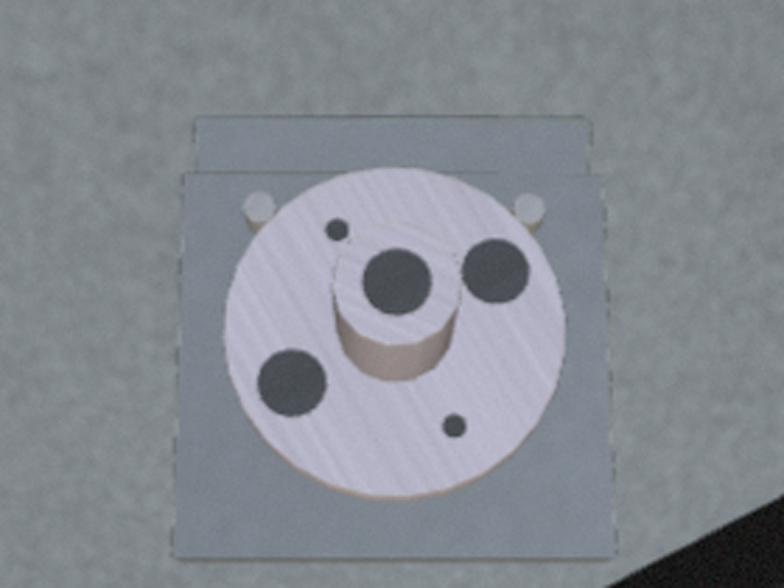

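```bash
python3 - <<'E'
from h import *
w=cam("wrist")
from workcell import camera
T=np.eye(4);T[:3,:3]=Ro.from_quat([.473,.526,-.462,.535]).as_matrix();T[:3,3]=[.4567,.318,.1857]
W=T@camera("wrist")["tool_from_camera"];R=W[:3,:3].T;t=-R@W[:3,3]
C=(cv2.imread("pics/w17.png"),w[1],R,t)
crop(C[0],90,20,470,140,1.7,"pics/w17z.png")
g=C[0][20:100,200:215].mean(1).astype(int);print([(20+i,*x) for i,x in enumerate(g[10:62],10)])
X=np.array([.993,.117])
for n,v,z in [("cab top",40,.1),("panel inner",50,.088),("panel outer",76,.088),("handle",137,.067)]:
    print(n,(onz(C,207,v,z)[:2]@X).round(4),(onz(C,450,v,z)[:2]@X).round(4))
E
```

```text
[(30, np.int64(115), np.int64(107), np.int64(101)), (31, np.int64(115), np.int64(107), np.int64(101)), (32, np.int64(115), np.int64(107), np.int64(101)), (33, np.int64(114), np.int64(106), np.int64(100)), (34, np.int64(114), np.int64(106), np.int64(100)), (35, np.int64(114), np.int64(106), np.int64(100)), (36, np.int64(114), np.int64(107), np.int64(100)), (37, np.int64(115), np.int64(106), np.int64(100)), (38, np.int64(114), np.int64(107), np.int64(100)), (39, np.int64(114), np.int64(106), np.int64(100)), (40, np.int64(114), np.int64(106), np.int64(100)), (41, np.int64(84), np.int64(80), np.int64(77)), (42, np.int64(51), np.int64(51), np.int64(50)), (43, np.int64(45), np.int64(45), np.int64(45)), (44, np.int64(45), np.int64(45), np.int64(46)), (45, np.int64(65), np.int64(73), np.int64(78)), (46, np.int64(80), np.int64(93), np.int64(100)), (47, np.int64(106), np.int64(108), np.int64(105)), (48, np.int64(112), np.int64(108), np.int64(101)), (49, np.int64(114), np.int64(108), np.int64(101)), (50, np.int64(116), np.int64(108), np.int64(102)), (51, np.int64(116), np.int64(108), np.int64(1
[... 906 characters left out ...]
, np.int64(102)), (70, np.int64(116), np.int64(108), np.int64(101)), (71, np.int64(115), np.int64(108), np.int64(102)), (72, np.int64(110), np.int64(107), np.int64(101)), (73, np.int64(106), np.int64(108), np.int64(104)), (74, np.int64(84), np.int64(86), np.int64(83)), (75, np.int64(55), np.int64(56), np.int64(56)), (76, np.int64(46), np.int64(47), np.int64(48)), (77, np.int64(46), np.int64(47), np.int64(48)), (78, np.int64(46), np.int64(47), np.int64(48)), (79, np.int64(47), np.int64(48), np.int64(48)), (80, np.int64(47), np.int64(48), np.int64(48)), (81, np.int64(46), np.int64(47), np.int64(47))]
cab top 0.6125 0.6136
panel inner 0.6096 0.6108
panel outer 0.5961 0.5974
handle 0.5614 0.5629
```

View pics/w17z.png

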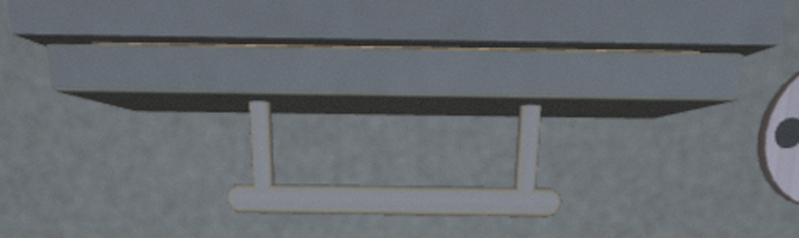

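```bash
python3 - <<'E'
from workcell import workorder,get_obs
print(get_obs()["clock"]);print(workorder.hand_in())
E
```

```text
40.0
the job is handed in; nothing more can be done
None
```

The steel parallel is in the drawer with the drawer pushed shut, and the flange with the tall hub sits hub up on the sloped plate. I handed the job in at 40 s; no verdict was given.

**Parallel:** I slid it about 20 mm along the pins so one end overhung the plate, gripped that end and carried it to the drawer. It touched the drawer floor while still rolled about 30°. Pressing down did not level it. As I opened the fingers it tipped about 14 mm onto its flat side, so that last bit was not a fully controlled set-down. The pictures then showed it lying flat.

**Drawer:** I pushed it by the handle twice.
- **First push:** it ended with 46 N sideways and 53 N upward on the wrist. I could not tell whether part of the gripper body was pressing on the drawer or cabinet, so I backed off.
- **Second push:** I turned the gripper so only the fingers touched. It stopped hard at 37 N, and the drawer did not move any further.
- **Gap:** a strip of roughly 1–2 mm still shows between drawer front and cabinet. I took it as the built-in gap because the position was the same after both pushes.

**Flange:** I lowered it by the hub until it turned flat onto the plate, let go, then nudged the hub downhill with the closed fingers. It did not move under about 12 N sideways. The last pictures show it flat, centred between the pins and against both.
- **Disagreeing check:** before that nudge, the fitted gaps to the pins did not agree: under 1 mm in the scene view, about 4 mm in the wrist view. I relied on the push and the close-up rather than either number.

By eye, everything else on the bench looks where it was, and the arm is clear of all parts.

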